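# Clamp freshly glued plaques in the bench press

## Task

The brass faces have just been glued into their walnut plaques: stack all the plaques on the marked place in the middle of the press tray, face up in one square pile with their long sides across the tray, and lay the cork block flat on top in the middle to spare the brass. Then open the press if need be, slide the tray by its handle from the loading stand over the open gap and fully home against the stop on the press bed, keeping it level and never lifting it off, and bring the lever down firmly so that the platen clamps the cork and the pile, and leave it so. Leave the other things on the table where they are.

Things in the scene. Friction and masses are not known exactly. Their poses are not given: they have to be found in the camera images.
- press: green C-frame bench press, fixed. Origin: table top straight under the ram; z up, +y towards the loading stand, +x to the column at the back (x +80 to +150 mm). Its head hangs over the bed (x -30 to +130, y +-32, 166 to 228 mm above the table); it is open on the front and on both sides
- press_bed (a point): steel bed of the press: point on its top straight under the ram, 30 mm above the table; axes as the press. The bed runs from y -120 mm (face of the end stop, 13 mm high) to y +110 mm (open mouth); side guides 9 mm high leave a channel 126 mm wide (x +-63 mm), flared at the mouth; the last 12 mm at the mouth are bevelled down 4 mm
- press_ram: square steel ram with a rectangular platen (96 x 90 x 14 mm) at its foot; origin at the centre of the platen's underside; it only moves up and down, 50 mm per radian of the lever. Its top stands up to 280 mm above the table
- platen_face (a point): centre of the platen's underside, 142 mm above the table with the lever fully up, 87 mm with it fully down
- press_lever (a joint): lever angle in rad: 0 fully up (open; the arm then points up and to the front, 0.87 rad above level), 1.1 fully down; growing lowers the platen. Friction holds it where it is left (some 4 N at the ball move it); it starts down, at about 0.9. Its pivot axis lies along the press's y, at press x +25, y -100, z +195 mm
- lever_ball (a point): centre of the black ball (27 mm in diameter) at the lever's end, 150 mm from the pivot, hence at press x = 25 - 150 cos(0.87 - angle), y = -100, z = 195 + 150 sin(0.87 - angle) mm; it can be gripped from above and led along its arc, or pushed down
- stand: low fixed loading stand, 148 x 250 mm; origin at table level under its centre, +y away from the press, z up. Its top is 32 mm above the table (2 mm above the press bed), from y -125 to +125 mm, with guides 126 mm apart and 9 mm high along both sides; the last 12 mm at y -125 are bevelled down 4 mm. From there to the mouth of the bed is an open gap of 60 to 80 mm down to the table
- tray: loose dark steel tray, 120 (x) x 240 (y) mm, floor 6 mm thick, rim 14 mm high and 4 mm thick, 0.35 kg; origin under its centre, +y towards its handle, z up. It starts on the stand, handle away from the press; fully home its origin is at press x 0, y 0, z 30 mm. It tips into the gap if its load sits well off its middle
- tray_centre (a point): middle of the tray's floor (6 mm above its underside), centre of the scribed rectangle (90 mm along the tray's x by 58 mm along its y) that shows the pile's place
- tray_handle (a point): middle of the straight grip of the tray's bow handle, a 10 mm round bar along the tray's x, 80 mm long, 46 mm above the tray's underside, 116 mm from its middle in +y
- cork_block: brown cork block, 57 (x) x 77 (y) x 33 mm, origin under its centre, z up
- plaque_1: walnut plaque with an engraved brass face let in flush, 84 (x) x 52 (y) x 12 mm, 90 g, origin under its centre, brass face up (+z); may be absent
- plaque_2: walnut plaque with an engraved brass face let in flush, 84 (x) x 52 (y) x 12 mm, 90 g, origin under its centre, brass face up (+z); may be absent
- plaque_3: walnut plaque with an engraved brass face let in flush, 84 (x) x 52 (y) x 12 mm, 90 g, origin under its centre, brass face up (+z); may be absent
- plaque_4: walnut plaque with an engraved brass face let in flush, 84 (x) x 52 (y) x 12 mm, 90 g, origin under its centre, brass face up (+z); may be absent
- plaque_5: walnut plaque with an engraved brass face let in flush, 84 (x) x 52 (y) x 12 mm, 90 g, origin under its centre, brass face up (+z); may be absent
- oil_bottle: amber bottle with black cap, 39 mm wide, 80 mm high, a bystander, origin under its centre
- graver_13: engraving tool with pear-shaped wooden handle, 169 x 59 x 42 mm, a bystander, origin under its centre
- loupe: black eye loupe, 41 mm wide, 34 mm high, a bystander, origin under its centre
There are look-alikes about, which are no part of the job. Leave any purple or turquoise look-alike of the plaque_1 alone.

How it is judged:
By the outcome, as a careful person would: the job done as asked, in the order asked, and still so for the second after the job is handed in, with the robot touching nothing.
Of plaque_1, plaque_2, plaque_3, plaque_4, plaque_5 only 3 to 5 are there at a start; the rules pass over those that are not, and their reading is None.
At some moment in a run one of plaque_1, plaque_2, plaque_3, plaque_4, plaque_5 may be knocked a few centimetres aside while the robot is not near it.
Once in a run the grip may slacken for a moment while it holds something.
It also fails if it takes over 210 s, if anything falls off the work surface, if the arm or the gripper's body presses on something with over 40 N, if the wrist force passes 120 N, or if a joint passes its speed limit or range.

## Robot

A 7-joint arm with a two-finger parallel gripper is mounted at the origin on a cart in front of the work surface, level with it; the furniture and walls round the work are solid. World frame = base frame: x ahead of the robot, y to its left, z up, the work surface at z = 0. Lengths are in m, angles in rad, forces in N, time in s.
With the tool pointing down it reaches from about 0.425 to 1.025 m from the base axis. Payload 9.4 kg.
Tool frame: the origin (TCP) lies between the finger pads; the fingertips stand 19 mm ahead of it and the grasp point (between the pads) is the TCP; z points along the fingers, y is the direction in which the jaws open and shut (so a half turn about z gives the same grasp; the last joint's range is limited). The gripper opens to 93 mm and grips with 3 to 60 N. Pads are 15 mm wide; open, the fingers measure 128 mm over their backs; the gripper's body (75 mm by 188 mm) begins 65 mm behind the grasp point.
Start: joints at [1.234, 0.599, -0.003, 1.599, 0.002, 0.943, -0.08], TCP at [0.186, -0.701, 0.238] pointing down, gripper open.
Joint ranges: [-2.57, 2.57], [-0.35, 1.97], [-1.29, 1.29], [0.11, 2.56], [-1.05, 4.19], [0.11, 1.86], [-2.63, 2.63]. Speed limits (rad/s): [2.22, 2.22, 3.01, 3.01, 3.14, 3.14, 3.14].

## Interface

Orientations are given as a unit quaternion [x, y, z, w].
In Python, from rig import status, viewer, workorder gives the robot as it stands.
- The arm moves only by the tool step_arm, never from a script. Its argument "moves" is one flat list of numbers, 5 for each row, row after row: the closure, from -1 (fully open) to 1 (shut), so that 0 is half open, then the shift along the tool's x, y, z in units of 50 mm (1.0 is 50 mm), then the turn about the tool's z in units of 6 degrees (1.0 is 6 degrees). A call has 1 to 20 rows; each row is the pose to reach, as a shift and turn from the pose measured when the call began, along the tool's axes at that moment; what a row does not reach only later rows make up. A row lasts 1/10 s, in which the tool goes at most 50 mm and 8.59 degrees, less where a joint would pass 70% of its speed; a pose out of reach is approached as far as the arm can. A call with a gripper value outside its range is refused whole. The fingers move at their own pace and stop on an object; the grip force is fixed at half the most. Time passes only in rows, so rows that repeat a pose let the fingers close. It gives the time, the measured TCP pose, the force and the opening at its end, in the units of the state.
- status.get_state(): the state, without advancing time (a new reading comes with each control period).
- viewer.capture(name): name is "side" or "top" or "wrist"; returns the picture (480x640x3 uint8, red, green, blue); there is no depth.
- viewer.camera_model(name): a dict with "K" (3x3 intrinsics, pixels), "k1" (the pictures are not rectified: a ray, as slopes to the right and down, at radius r is drawn at 1 + k1 r^2 times it, then the intrinsics apply), "R" (3x3) and "t" (3): a world point X has camera coordinates R X + t. Camera axes: x right, y down, z forward; pixel columns grow to the right and rows downward; lengths in m; the calibration is good to about 2 mm. A picture is of the moment at which its call begins: read the wrist's pose just before it. camera_model takes no time and is no camera call; for the wrist camera it gives the pose at the moment of the call.
- workorder.sign_off(): hands the job in, once; it reports no verdict.
Trained networks look in the newest picture that a camera, given by its name, has taken for a name from the list of things; names that differ only in an ending like _2 or _b are one class to them, and where a whole thing is asked for, a point or a joint stands for the part that bears it (a point fixed in the world has none). Each returns a list of dicts, best first, with "confidence" (0 to 1); they miss things now and then, are a little off and sometimes report something else, mostly with a low value. They report only what shows in the picture. A call takes as long as a camera call. They do not tell look-alikes from the thing itself.
- viewer.find_in(thing, camera): "xy" ([column, row] in pixels, amid what is visible of it).
- viewer.landmark_of(thing, camera): "xy" ([column, row] in pixels: a listed point, or the origin of a listed thing).
The state is a dict: "time_s": time; "joint_positions": joint angles; "joint_velocities": joint speeds; "joint_torque": joint torques, N m; "tcp_pos": TCP position; "orientation": TCP orientation; "force": force on the tool from outside, world axes, zero at the start; "moment": the same for the moment, N m; "finger_gap": finger opening in m.
Only numpy, scipy, OpenCV 4.12 (cv2) and the standard library are available. Lean on these libraries where they do the work, as an engineer would, in place of code of your own. Each camera call takes 0.05 s, during which the arm holds its last target.

## Working session

There is one attempt and no reset: what is moved stays moved. The work goes in short steps, Python scripts to look and compute and a tool call to move; the robot and the scene stay as the last step left them, time stands still between calls to the robot, and variables do not carry over. Pictures are saved under pics/ and viewed, and the job is handed in when it is done.

Besides the shell and the picture viewer there is one more tool, called after "Emit:" as name(argument=value, ...) on one line, values as JSON. step_arm: Moves the arm, as the interface text tells. Its arguments: {"type":"object","properties":{"moves":{"type":"array"}},"required":["moves"]}

```bash
ls; mkdir -p pics
cat > h.py <<'E'
import numpy as np, cv2
from rig import status, viewer, workorder
from scipy.spatial.transform import Rotation as Rn
def snap(n,f):
    im=viewer.capture(n); cv2.imwrite('pics/'+f+'.png',im[:,:,::-1]); return im
def proj(cam,X):
    m=viewer.camera_model(cam) if isinstance(cam,str) else cam
    c=np.array(m['R'])@np.array(X,float)+np.array(m['t']); s=c[:2]/c[2]; s=s*(1+m['k1']*(s@s)); K=np.array(m['K']); return K[:2,:2]@s+K[:2,2]
def ray(cam,xy):
    m=viewer.camera_model(cam) if isinstance(cam,str) else cam
    K=np.array(m['K']); d=np.linalg.solve(K,[xy[0],xy[1],1])[:2]; s=d.copy()
    for _ in range(30): s=d/(1+m['k1']*(s@s))
    R=np.array(m['R']); return -R.T@np.array(m['t']), R.T@np.array([s[0],s[1],1])
def atz(cam,xy,z):
    o,d=ray(cam,xy); return o+d*(z-o[2])/d[2]
E
python3 - <<'E'
from h import *
s=status.get_state(); print({k:np.round(v,3) for k,v in s.items()})
for n in('top','side','wrist'):
    snap(n,n+'0'); m=viewer.camera_model(n); print(n,{k:np.round(v,3).tolist() for k,v in m.items()})
E
```

```text
pics
{'time_s': np.float64(0.0), 'joint_positions': array([ 1.234,  0.6  , -0.003,  1.6  ,  0.002,  0.943, -0.08 ]), 'joint_velocities': array([ 0.001, -0.001,  0.   , -0.001, -0.001,  0.001,  0.001]), 'joint_torque': array([-0.0000e+00, -7.6507e+01,  1.4970e+00, -2.5234e+01, -5.2000e-02,
        1.7000e-02,  0.0000e+00]), 'tcp_pos': array([ 0.186, -0.7  ,  0.237]), 'orientation': array([ 0.992,  0.13 , -0.   , -0.001]), 'force': array([-0.527,  0.082,  0.599]), 'moment': array([-0.006,  0.002,  0.009]), 'finger_gap': np.float64(0.093)}
top {'K': [[434.247, 0.0, 315.903], [0.0, 434.247, 249.153], [0.0, 0.0, 1.0]], 'k1': -0.005, 'R': [[-0.013, -1.0, -0.008], [-0.999, 0.014, -0.034], [0.034, 0.007, -0.999]], 't': [0.057, 0.538, 1.346]}
side {'K': [[457.334, 0.0, 319.472], [0.0, 457.334, 228.414], [0.0, 0.0, 1.0]], 'k1': -0.023, 'R': [[-0.775, -0.632, -0.011], [-0.511, 0.636, -0.579], [0.373, -0.443, -0.815]], 't': [0.459, 0.361, 1.428]}
wrist {'K': [[352.832, 0.0, 314.108], [0.0, 352.832, 242.302], [0.0, 0.0, 1.0]], 'k1': -0.034, 'R': [[0.257, -0.966, -0.0], [-0.924, -0.246, 0.292], [-0.283, -0.075, -0.956]], 't': [-0.724, -0.033, 0.39]}
```

View pics/top0.png

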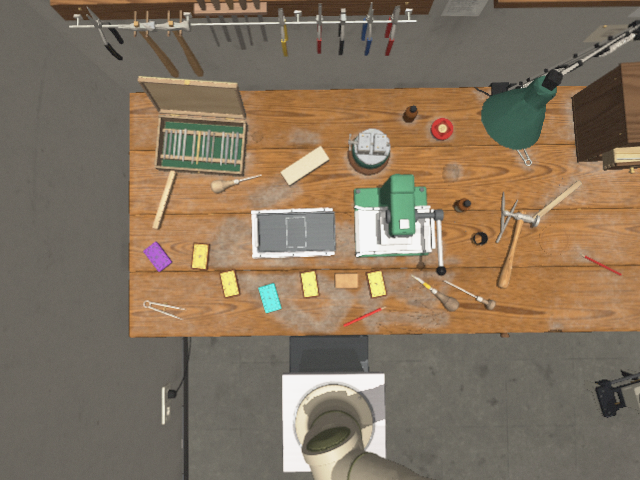

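View pics/side0.png

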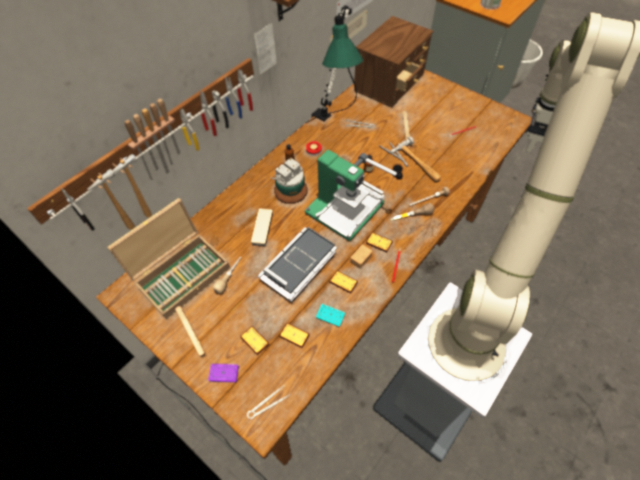

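View pics/wrist0.png

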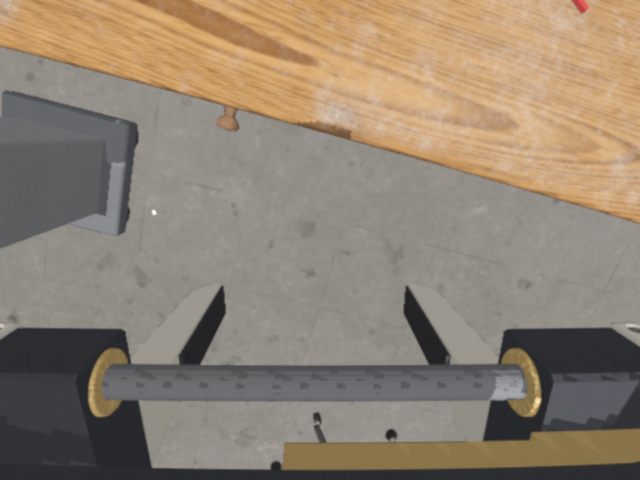

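Run:
```python
from h import *
im=snap('top','top1')
c=cv2.resize(im[170:330,130:450],None,fx=2.5,fy=2.5,interpolation=cv2.INTER_CUBIC); cv2.imwrite('pics/crop1.png',c[:,:,::-1])
for t in ['press','press_bed','press_ram','platen_face','lever_ball','stand','tray','tray_centre','tray_handle','cork_block','plaque_1','oil_bottle','graver_13','loupe']:
  for d in viewer.landmark_of(t,'top')[:7]:
    z={'press':0,'press_bed':.03,'press_ram':.1,'platen_face':.1,'lever_ball':.19,'stand':0,'tray':.032,'tray_centre':.038,'tray_handle':.078}.get(t,0)
    print(t,np.round(d['xy'],1),round(d['confidence'],2),np.round(atz('top',d['xy'],z),4))
```

```text
press [295.7 233.2] 0.74 [0.5898 0.113  0.    ]
press [389.1 230.3] 0.73 [ 0.5948 -0.1808  0.    ]
press_bed [230.3 286.3] 0.65 [0.4272 0.3142 0.03  ]
press_bed [390.6 232.4] 0.58 [ 0.586  -0.1804  0.03  ]
press_ram [398.8 224.6] 0.66 [ 0.6035 -0.1931  0.1   ]
press_ram [309.1 286.1] 0.58 [0.4282 0.0705 0.1   ]
platen_face [393.4 226.2] 0.55 [ 0.5991 -0.1773  0.1   ]
lever_ball [437.7 268.2] 0.69 [ 0.4763 -0.2789  0.19  ]
stand [396. 226.] 0.55 [ 0.608  -0.2027  0.    ]
tray [296.5 232.8] 0.64 [0.5887 0.1088 0.032 ]
tray_centre [295.4 229.9] 0.64 [0.5972 0.1118 0.038 ]
tray_handle [256.9 229.7] 0.6 [0.5962 0.224  0.078 ]
cork_block [347. 281.] 0.88 [ 0.4375 -0.046   0.    ]
plaque_1 [269.5 301.2] 0.85 [0.3776 0.1976 0.    ]
plaque_1 [158.2 255.6] 0.72 [0.5252 0.5474 0.    ]
plaque_1 [231.  281.7] 0.71 [0.4401 0.318  0.    ]
plaque_1 [306.9 285. ] 0.68 [0.4267 0.0798 0.    ]
plaque_1 [200.4 258.4] 0.63 [0.5146 0.414  0.    ]
plaque_1 [397.5 226.3] 0.4 [ 0.607  -0.2074  0.    ]
oil_bottle [456.7 207.1] 0.57 [ 0.6649 -0.3946  0.    ]
graver_13 [431.1 294.1] 0.77 [ 0.3931 -0.3081  0.    ]
graver_13 [394.7 228.3] 0.18 [ 0.6008 -0.1985  0.    ]
loupe [475.4 237.4] 0.42 [ 0.5687 -0.4509  0.    ]
loupe [395.5 228.7] 0.35 [ 0.5995 -0.2009  0.    ]
loupe [392.1 229.1] 0.22 [ 0.5984 -0.1902  0.    ]
```

View pics/crop1.png

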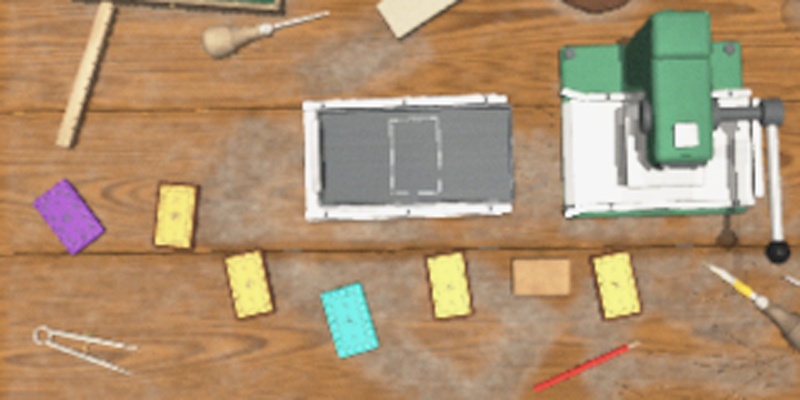

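```bash
cat >> h.py <<'E'
def plaques(im,cam='top',z=0.012,box=(130,240,450,330)):
    hsv=cv2.cvtColor(im,cv2.COLOR_RGB2HSV); m=cv2.inRange(hsv,(22,100,120),(35,255,255))
    x0,y0,x1,y1=box; mm=np.zeros_like(m); mm[y0:y1,x0:x1]=m[y0:y1,x0:x1]
    mm=cv2.morphologyEx(mm,cv2.MORPH_CLOSE,np.ones((3,3)))
    out=[]
    n,l,st,c=cv2.connectedComponentsWithStats(mm)
    for i in range(1,n):
        if st[i,4]<100: continue
        ys,xs=np.where(l==i)
        P=np.array([atz(cam,(a,b),z)[:2] for a,b in zip(xs,ys)],np.float32)
        r=cv2.minAreaRect(P*1000); b=cv2.boxPoints(r); e=[b[1]-b[0],b[2]-b[1]]; L=max(e,key=np.linalg.norm)
        mo=np.degrees(np.arctan2(L[1],L[0])); mo=(mo+90)%180-90
        cv=np.cov(P.T); w,v=np.linalg.eigh(cv); a2=(np.degrees(np.arctan2(v[1,1],v[0,1]))+90)%180-90
        out.append((c[i].round(1),P.mean(0).round(4),np.round(r[0],1),np.round(sorted(r[1]),1),mo.round(1),a2.round(1)))
    return out
E
python3 - <<'E'
from h import *
im=cv2.imread('pics/top1.png')[:,:,::-1].copy()
for o in plaques(im): print(*o)
c=cv2.resize(im[190:270,245:345],None,fx=8,fy=8,interpolation=cv2.INTER_CUBIC); cv2.imwrite('pics/ctray.png',c[:,:,::-1][:600])
c=cv2.resize(im[170:280,345:450],None,fx=7,fy=7,interpolation=cv2.INTER_CUBIC); cv2.imwrite('pics/cpress.png',c[:,:,::-1][:770][:600*2])
E
```

```text
[199.6 256.2] [0.5211 0.4131] [521.7 412.9] [42.4 72.3] -6.0 -6.9
[229.1 283.4] [0.4354 0.3217] [435.8 321.7] [43.  74.6] 11.7 11.8
[309.2 283.8] [0.431  0.0722] [431.2  72.1] [43.6 75.4] 7.8 7.9
[376.3 283.6] [ 0.4288 -0.136 ] [ 429.  -135.9] [43.3 75.3] 10.8 11.3
```

View pics/ctray.png

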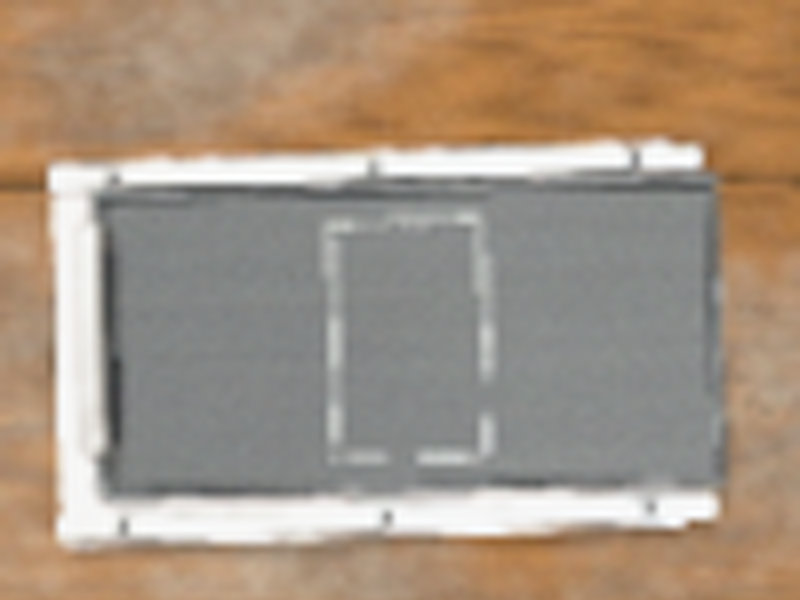

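View pics/cpress.png

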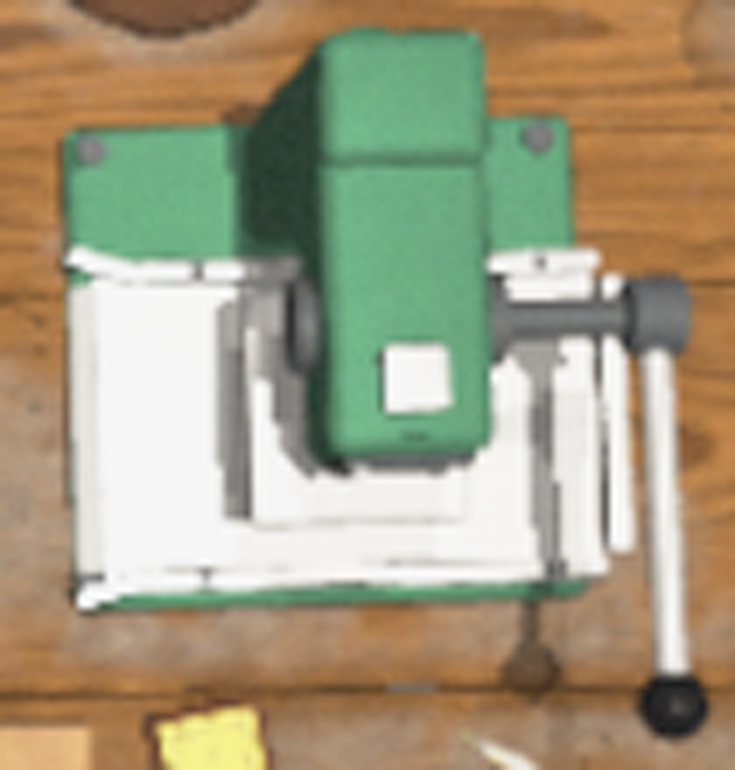

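Run:
```python
from h import *
T=lambda p:(p[0]/8+245-.44,p[1]/8+190-.44)
P=lambda p:(p[0]/7+345-.43,p[1]/7+170-.43)
print('scribe');q=[atz('top',T(p),.038) for p in [(330,226),(480,218),(488,455),(337,460)]]; print(np.round(q,4)); print(np.mean(q,0))
print('tray rim');q=[atz('top',T(p),.046) for p in [(98,192),(717,176),(722,487),(103,495)]]; print(np.round(q,4)); print(np.mean(q,0))
print('stand corners');q=[atz('top',T(p),.041) for p in [(50,165),(702,145),(718,520),(60,545)]]; print(np.round(q,4)); print(np.mean(q,0))
print('handle',[np.round(atz('top',T(p),.078),4) for p in [(90,225),(92,340),(97,455)]])
print('bed guide',[np.round(atz('top',P(p),.039),4) for p in [(110,262),(598,250),(130,588),(606,574)]])
print('ball',atz('top',P((673,705)),.19))
print('stub top sq', [np.round(atz('top',P(p),.235),4) for p in [(418,380)]])
print('green base', [np.round(atz('top',P(p),.03),4) for p in [(65,130),(568,118)]],[np.round(atz('top',P(p),.0),4) for p in [(65,130),(568,118)]])
h=[np.round(atz('top',P(p),.228),4) for p in [(325,450),(490,450),(485,40),(325,40)]];print('head',h)
```

```text
scribe
[[0.6347 0.1407 0.038 ]
 [0.637  0.0832 0.038 ]
 [0.5461 0.0813 0.038 ]
 [0.545  0.139  0.038 ]]
[0.59070509 0.11105978 0.038     ]
tray rim
[[ 0.6481  0.2284  0.046 ]
 [ 0.6508 -0.0074  0.046 ]
 [ 0.5324 -0.0076  0.046 ]
 [ 0.5326  0.2275  0.046 ]]
[0.59099947 0.11022349 0.046     ]
stand corners
[[ 0.6594  0.2474  0.041 ]
 [ 0.6634 -0.0021  0.041 ]
 [ 0.52   -0.006   0.041 ]
 [ 0.5139  0.2448  0.041 ]]
[0.58917835 0.12102518 0.041     ]
handle [array([0.6321, 0.2269, 0.078 ]), array([0.5892, 0.2265, 0.078 ]), array([0.5465, 0.2251, 0.078 ])]
bed guide [array([ 0.6645, -0.0877,  0.039 ]), array([ 0.6667, -0.3008,  0.039 ]), array([ 0.5219, -0.094 ,  0.039 ]), array([ 0.5251, -0.3011,  0.039 ])]
ball [ 0.47059182 -0.28687963  0.19      ]
stub top sq [array([ 0.5934, -0.1825,  0.235 ])]
green base [array([ 0.7244, -0.0698,  0.03  ]), array([ 0.7265, -0.2913,  0.03  ])] [array([ 0.7296, -0.0723,  0.    ]), array([ 0.7318, -0.2987,  0.    ])]
head [array([ 0.5682, -0.1486,  0.228 ]), array([ 0.5674, -0.2102,  0.228 ]), array([ 0.7216, -0.2117,  0.228 ]), array([ 0.7225, -0.1517,  0.228 ])]
```

```bash
cat >> h.py <<'E'
def go(x,y,z,psi):
    s=status.get_state(); p=np.array(s['tcp_pos']); R=Rn.from_quat(s['orientation']); M=R.as_matrix()
    d=M.T@(np.array([x,y,z])-p)/.05
    ps=np.degrees(np.arctan2(M[1,0],M[0,0])); t=-((psi-ps+180)%360-180)
    print('t',round(s['time_s'],2),'tcp',p.round(4),'psi',round(ps,2),'tilt',M[:,2].round(3),'gap',round(s['finger_gap'],4),'F',np.round(s['force'],1))
    print('shift units',d.round(3),'turn units',round(t/6,2),'(alt',round((t-360*np.sign(t))/6,2),') j7',round(s['joint_positions'][6],2))
E
python3 - <<'E'
from h import *
im=cv2.imread('pics/top1.png')[:,:,::-1].copy()
c=cv2.resize(im[265:300,325:370],None,fx=14,fy=14,interpolation=cv2.INTER_CUBIC); cv2.imwrite('pics/ccork.png',c[:,:,::-1])
go(.435,.3217,.15,192)
E
```

```text
t 0.9 tcp [ 0.1862 -0.7007  0.2377] psi 14.88 tilt [-0. -0. -1.] gap 0.0927 F [0.4 0.  0.5]
shift units [ 10.061 -18.484   1.752] turn units -29.52 (alt 30.48 ) j7 -0.08
```

View pics/ccork.png

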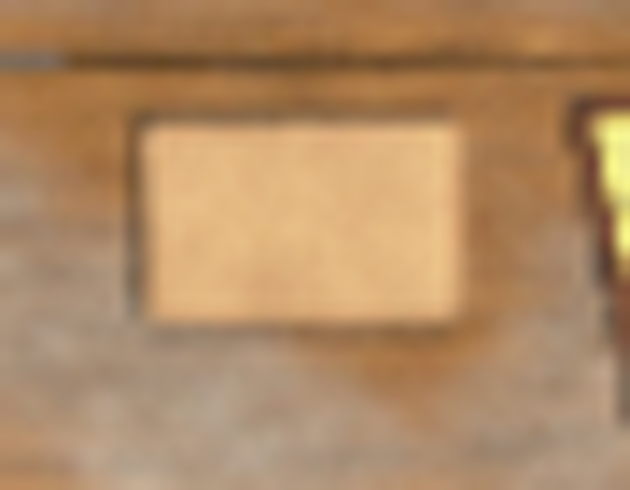

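Run:
```python
from h import *
go(.42,-.5,.35,190)
go(.52,-.25,.4,190)
go(.47,-.046,.35,180)
```

```text
t 0.9 tcp [ 0.1862 -0.7007  0.2377] psi 14.88 tilt [-0. -0. -1.] gap 0.0927 F [0.4 0.  0.5]
shift units [ 5.549 -2.678 -2.247] turn units -29.19 (alt 30.81 ) j7 -0.08
t 0.9 tcp [ 0.1862 -0.7007  0.2377] psi 14.88 tilt [-0. -0. -1.] gap 0.0927 F [0.4 0.  0.5]
shift units [ 8.767 -6.996 -3.248] turn units -29.19 (alt 30.81 ) j7 -0.08
t 0.9 tcp [ 0.1862 -0.7007  0.2377] psi 14.88 tilt [-0. -0. -1.] gap 0.0927 F [0.4 0.  0.5]
shift units [  8.848 -11.196  -2.248] turn units -27.52 (alt 32.48 ) j7 -0.08
```

Emit:
step_arm(moves=[-1, 0.6, -0.3, -0.6, -1.4, -1, 1.4, -0.7, -1.0, -2.8, -1, 2.2, -1.1, -1.4, -4.2, -1, 3.0, -1.5, -1.8, -5.6, -1, 3.8, -1.9, -2.2, -7, -1, 4.6, -2.3, -2.4, -8.4, -1, 5.5, -2.7, -2.5, -9.8, -1, 6.0, -3.4, -2.7, -11.2, -1, 6.6, -4.2, -2.9, -12.6, -1, 7.2, -5.0, -3.1, -14, -1, 7.9, -5.8, -3.2, -15.4, -1, 8.4, -6.5, -3.2, -16.8, -1, 8.7, -7.2, -3.1, -18.2, -1, 8.75, -8.0, -3.0, -19.6, -1, 8.8, -8.8, -2.8, -21, -1, 8.8, -9.6, -2.6, -22.4, -1, 8.8, -10.4, -2.4, -23.8, -1, 8.85, -11.2, -2.25, -25.2, -1, 8.85, -11.2, -2.25, -26.6, -1, 8.85, -11.2, -2.25, -27.5])

```text
time_s: 2.9
tcp_pos: [0.4697, -0.0445, 0.3503]
orientation: [-0.003, 1.0, -0.0, 0.0]
force: [-0.4, -0.5, 0.5]
finger_gap: 0.0931
```

Run:
```python
from h import *
go(.43,-.046,.2,180)
snap('wrist','w1')
im=snap('top','t2')
for o in plaques(im): print(*o)
```

```text
t 2.9 tcp [ 0.4697 -0.0445  0.3503] psi -179.64 tilt [ 0.    -0.001 -1.   ] gap 0.0931 F [-0.4 -0.5  0.5]
shift units [ 0.794 -0.023  3.005] turn units 0.06 (alt -59.94 ) j7 1.28
[199.5 256.1] [0.5217 0.4135] [521.7 413.1] [42.1 72.3] -6.0 -7.3
[229.1 283.6] [0.4347 0.3216] [435.  321.5] [43.1 72.9] 11.8 12.1
[308.5 283.9] [0.4307 0.0745] [430.9  73.2] [41.3 75.1] 7.8 7.7
```

View pics/w1.png

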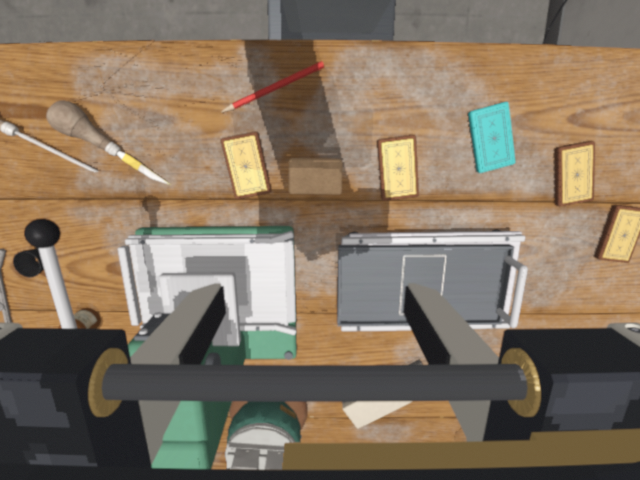

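Run:
```python
from h import *
im=cv2.imread('pics/w1.png')[:,:,::-1].copy()
m=viewer.camera_model('wrist'); print(np.round(-np.array(m['R']).T@m['t'],3))
for o in plaques(im,m,box=(200,110,640,290)): print(*o)
c=cv2.resize(im[130:220,270:360],None,fx=8,fy=8,interpolation=cv2.INTER_CUBIC)[:600]; cv2.imwrite('pics/c2.png',c[:,:,::-1])
c=cv2.resize(im[220:340,330:530],None,fx=4,fy=4,interpolation=cv2.INTER_CUBIC); cv2.imwrite('pics/c3.png',c[:,:,::-1])
```

```text
[ 0.389 -0.045  0.496]
[244.2 151. ] [ 0.4095 -0.1389] [ 411.8 -142. ] [38.5 40.9] -79.6 -41.3
[401.7 177.4] [0.4444 0.0736] [433.4  69.6] [26.2 57.3] 4.3 -13.8
```

View pics/c2.png

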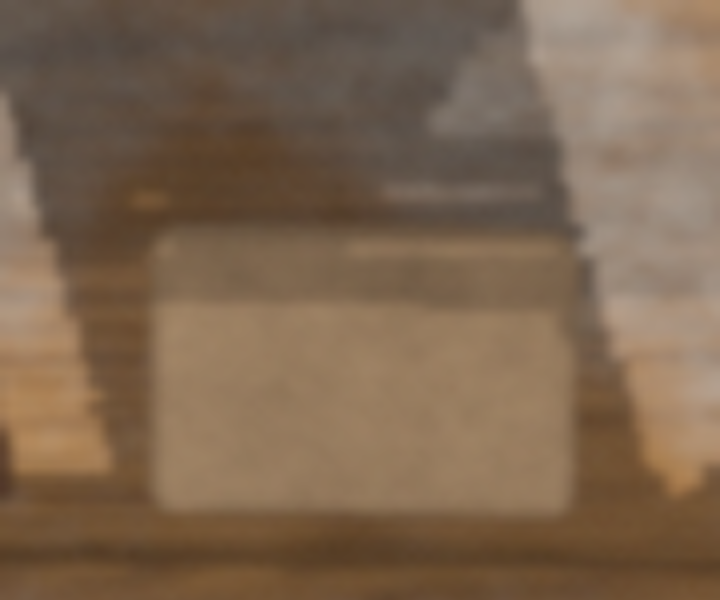

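View pics/c3.png

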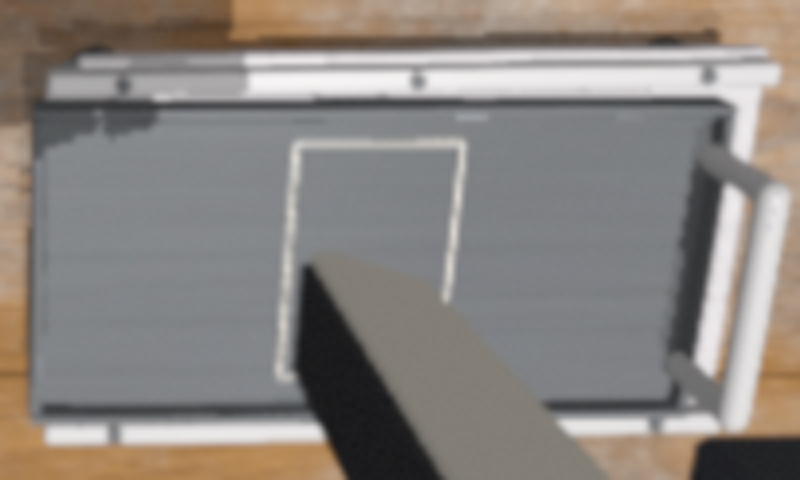

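Run:
```python
from h import *
m=viewer.camera_model('wrist')
C=lambda p:(p[0]/8+270-.44,p[1]/8+130-.44)
for z in (.033,.02,.045,.057):
  q=np.array([atz(m,C(p),z) for p in [(155,300),(572,306),(572,512),(155,512)]]); print(z,q[:,:2].round(4).tolist(),q.mean(0).round(4))
q=np.array([atz(m,C(p),0) for p in [(155,230),(575,232)]]); print(q.round(4))
T=lambda p:(p[0]/4+330-.37,p[1]/4+220-.37)
q=np.array([atz(m,T(p),.038) for p in [(297,144),(464,144),(284,378)]]); print(q.round(4))
print(np.array([atz(m,T(p),.046) for p in [(36,104),(733,104),(32,418),(690,404)]]).round(4))
print(np.array([atz(m,T(p),.078) for p in [(775,200),(735,410)]]).round(4))
im=cv2.imread('pics/w1.png'); 
print(im[178,402],im[165,245],im[183,405], cv2.cvtColor(im,cv2.COLOR_BGR2HSV)[165:170,240:246].reshape(-1,3)[:6])
```

```text
0.033 [[0.4288, -0.0781], [0.4298, -0.0109], [0.4632, -0.0101], [0.4632, -0.0788]] [ 0.4463 -0.0445  0.033 ]
0.02 [[0.43, -0.079], [0.431, -0.0099], [0.4653, -0.0092], [0.4653, -0.0797]] [ 0.4479 -0.0445  0.02  ]
0.045 [[0.4278, -0.0772], [0.4287, -0.0117], [0.4613, -0.0111], [0.4613, -0.0779]] [ 0.4448 -0.0445  0.045 ]
0.057 [[0.4268, -0.0764], [0.4277, -0.0126], [0.4593, -0.012], [0.4593, -0.0771]] [ 0.4433 -0.0445  0.057 ]
[[ 0.4199 -0.0802  0.    ]
 [ 0.4202 -0.0081  0.    ]]
[[0.548  0.0778 0.038 ]
 [0.5481 0.1357 0.038 ]
 [0.6379 0.0799 0.038 ]]
[[ 0.531  -0.0129  0.046 ]
 [ 0.5311  0.223   0.046 ]
 [ 0.6494 -0.0119  0.046 ]
 [ 0.645   0.2265  0.046 ]]
[[0.5533 0.2231 0.078 ]
 [0.6292 0.2231 0.078 ]]
[154 228 252] [146 167 179] [154 230 254] [[ 22 103 238]
 [ 21 101 230]
 [ 21  98 222]
 [ 20  84 204]
 [ 20  61 184]
 [ 19  47 179]]
```

Run:
```python
from h import *
m=viewer.camera_model('wrist')
C=lambda p:(p[0]/8+270-.44,p[1]/8+130-.44)
D=lambda p:(p[0]/14+325-.46,p[1]/14+265-.46)
for z in (0,.033,.057,.077):
  a=np.array([atz(m,C(p),z) for p in [(155,230),(575,232),(572,512),(155,512)]])
  b=np.array([atz('top',D(p),z) for p in [(460,322),(143,322),(143,122),(460,122)]]); print(z);print(a[:,:2].round(4).tolist());print(b[:,:2].round(4).tolist())
print(-np.array(viewer.camera_model('top')['R']).T@viewer.camera_model('top')['t'])
m=viewer.camera_model('top')
print(np.array([atz('top',(270+a,298+b),.012) for a,b in [(0,0)]]))
```

```text
0
[[0.4199, -0.0802], [0.4202, -0.0081], [0.4685, -0.0076], [0.4685, -0.0812]]
[[0.4166, -0.0782], [0.4176, -0.0073], [0.4623, -0.008], [0.4613, -0.0789]]
0.033
[[0.4178, -0.0779], [0.4181, -0.0106], [0.4632, -0.0101], [0.4632, -0.0788]]
[[0.4185, -0.0753], [0.4194, -0.0062], [0.463, -0.0068], [0.4621, -0.076]]
0.057
[[0.4163, -0.0762], [0.4166, -0.0124], [0.4593, -0.012], [0.4593, -0.0771]]
[[0.4198, -0.0732], [0.4207, -0.0053], [0.4635, -0.006], [0.4626, -0.074]]
0.077
[[0.415, -0.0748], [0.4153, -0.0139], [0.4561, -0.0135], [0.4561, -0.0756]]
[[0.4209, -0.0715], [0.4218, -0.0047], [0.4639, -0.0053], [0.4631, -0.0722]]
[0.49220462 0.03995286 1.36361726]
[[0.38845436 0.19459365 0.012     ]]
```

Emit:
step_arm(moves=[-1, 0.3, 1.0, 0.5, 0, -1, 0.6, 2.0, 1.0, 0, -1, 0.8, 2.0, 2.0, 0, -1, 0.8, 2.0, 3.0, 0, -1, 0.8, 2.0, 3.0, 0])

```text
time_s: 3.5
tcp_pos: [0.4277, 0.054, 0.197]
orientation: [0.001, 1.0, -0.0, -0.003]
force: [-0.3, -0.9, 0.2]
finger_gap: 0.0929
```

Run:
```python
from h import *
go(.43,-.136,.1,191)
snap('wrist','w2'); print(viewer.camera_model('wrist'))
```

```text
t 3.5 tcp [0.4277 0.054  0.197 ] psi 179.92 tilt [-0.006 -0.001 -1.   ] gap 0.0929 F [-0.3 -0.9  0.2]
shift units [-0.064 -3.798  1.942] turn units -1.85 (alt 58.15 ) j7 0.77
{'K': array([[352.83203527,   0.        , 314.10811301],
       [  0.        , 352.83203527, 242.3018386 ],
       [  0.        ,   0.        ,   1.        ]]), 'k1': -0.03447290707262527, 'R': array([[ 1.29889391e-03,  9.99998269e-01, -1.33236408e-03],
       [ 9.57659563e-01, -8.60309709e-04,  2.87901756e-01],
       [ 2.87900111e-01, -1.64990504e-03, -9.57659023e-01]]), 't': array([-0.05464009, -0.43206606,  0.22910531])}
```

View pics/w2.png

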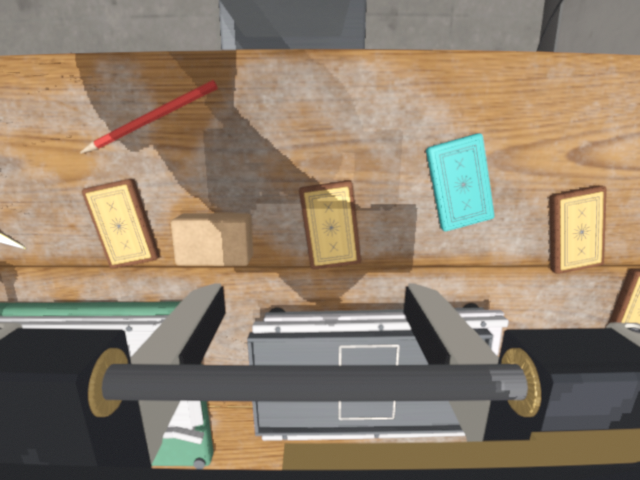

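```bash
cat >> h.py <<'E'
def rect(cam,pts,z):
    q=np.array([atz(cam,p,z)[:2] for p in pts]); c=q.mean(0)
    # pts order: a,b,c,d around; long axis a->d / b->c
    L=(q[3]-q[0]+q[2]-q[1])/2; S=(q[1]-q[0]+q[2]-q[3])/2
    print('c',c.round(4),'long',np.linalg.norm(L).round(4),np.degrees(np.arctan2(L[1],L[0])).round(2),'short',np.linalg.norm(S).round(4),np.degrees(np.arctan2(S[1],S[0])).round(2)); return c
E
python3 - <<'E'
from h import *
im=cv2.imread('pics/w2.png')
cv2.imwrite('pics/c4.png',cv2.resize(im[170:280,70:370],None,fx=2.6,fy=2.6,interpolation=cv2.INTER_CUBIC))
E
```

```text
(no output)
```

View pics/c4.png

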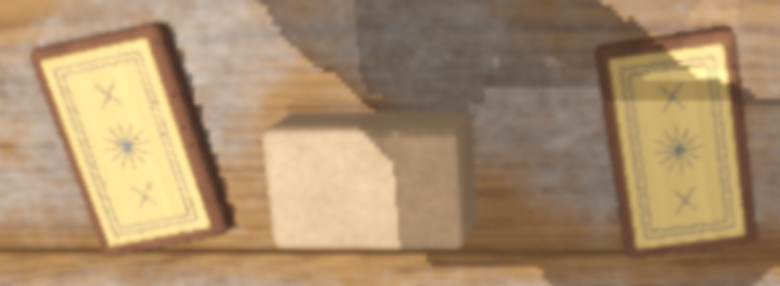

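Run:
```python
from h import *
m=viewer.camera_model('wrist')
C=lambda p:(p[0]/2.6+70-.3,p[1]/2.6+170-.3)
rect(m,[C(p) for p in [(610,59),(727,42),(750,237),(637,250)]],.012); print(atz(m,C((679,149)),.012))
rect(m,[C(p) for p in [(41,63),(150,39),(210,230),(108,247)]],.012); print(atz(m,C((128,146)),.012))
rect(m,[C(p) for p in [(267,130),(466,133),(462,245),(277,246)]],.033)
go(.431,.073,.1,187.8)
```

```text
c [0.4325 0.0712] long 0.0749 7.9 short 0.0432 97.58
[0.43214608 0.07032467 0.012     ]
c [ 0.4312 -0.1373] long 0.0739 9.98 short 0.0426 100.5
[ 0.43061653 -0.13706163  0.012     ]
c [ 0.4415 -0.0409] long 0.0424 -3.46 short 0.0686 89.66
t 3.55 tcp [0.4285 0.0541 0.1978] psi 179.93 tilt [-0.005 -0.001 -1.   ] gap 0.0929 F [-0.4 -0.2 -1.1]
shift units [-0.059  0.38   1.955] turn units -1.31 (alt 58.69 ) j7 0.77
```

Emit:
step_arm(moves=[-1, -0.06, 0.34, 0.9, -1.3, -1, -0.06, 0.34, 1.8, -1.3, -1, -0.06, 0.34, 2.6, -1.3, -1, -0.06, 0.34, 3.2, -1.3, -1, -0.06, 0.34, 3.5, -1.3, -1, -0.06, 0.34, 3.5, -1.3, -1, -0.06, 0.34, 3.5, -1.3, 0.5, -0.06, 0.34, 3.5, -1.3, 1, -0.06, 0.34, 3.5, -1.3, 1, -0.06, 0.34, 3.5, -1.3, 1, -0.06, 0.34, 3.5, -1.3, 1, -0.06, 0.34, 3.5, -1.3, 1, -0.06, 0.34, 3.5, -1.3, 1, -0.06, 0.34, 3.5, -1.3])

```text
time_s: 4.95
tcp_pos: [0.4307, 0.0708, 0.0228]
orientation: [-0.067, 0.998, -0.0, -0.003]
force: [0.2, -0.3, 4.8]
finger_gap: 0.0516
```

Run:
```python
from h import *
go(.592,.1095,.15,179.2)
snap('wrist','w3');snap('side','s3')
```

```text
t 4.95 tcp [0.4307 0.0708 0.0228] psi -172.28 tilt [-0.005 -0.001 -1.   ] gap 0.0516 F [ 0.2 -0.3  4.8]
shift units [-3.288  0.332 -2.561] turn units 1.42 (alt -58.58 ) j7 0.26
```

View pics/w3.png

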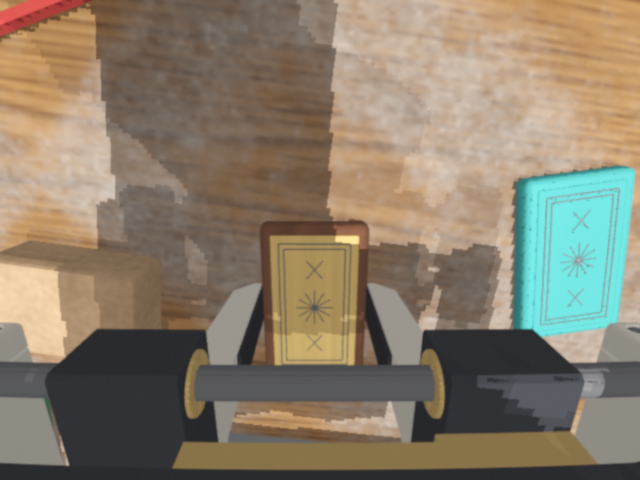

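Run:
```python
from h import *
m=viewer.camera_model('wrist'); s=status.get_state()
p=atz(m,(314,307),.012); M=Rn.from_quat(s['orientation']).as_matrix()
print(p, M.T@(p-s['tcp_pos']))
```

```text
[0.43039037 0.07096679 0.012     ] [0.00020726 0.00015746 0.01082094]
```

Emit:
step_arm(moves=[1, 0, 0, -0.5, 0, 1, 0, 0, -1.0, 0, 1, 0, 0, -1.4, 0, 1, -0.4, 0.05, -1.5, 0.3, 1, -0.9, 0.1, -1.5, 0.6, 1, -1.4, 0.15, -1.5, 0.9, 1, -1.9, 0.2, -1.5, 1.2, 1, -2.4, 0.25, -1.5, 1.42, 1, -2.9, 0.3, -1.5, 1.42, 1, -3.2, 0.33, -1.5, 1.42, 1, -3.29, 0.33, -1.5, 1.42, 1, -3.29, 0.33, -1.5, 1.42, 1, -3.29, 0.33, -1.5, 1.42])

```text
time_s: 6.35
tcp_pos: [0.5907, 0.109, 0.0966]
orientation: [0.007, 1.0, -0.001, -0.003]
force: [-0.1, -0.3, -0.4]
finger_gap: 0.0517
```

Run:
```python
from h import *
go(.592,.1095,.061,179.1)
snap('wrist','w4')
m=viewer.camera_model('wrist')
for p in [(.547,.0805,.038),(.547,.1385,.038),(.637,.0805,.038),(.637,.1385,.038)]: print(proj(m,p).round(1))
```

```text
t 6.35 tcp [0.5907 0.109  0.0966] psi 179.23 tilt [-0.006 -0.002 -1.   ] gap 0.0517 F [-0.1 -0.3 -0.4]
shift units [-0.031  0.011  0.713] turn units 0.02 (alt -59.98 ) j7 0.65
[264.2 202.8]
[363.1 201.5]
[271.7 337.5]
[359.4 336.6]
```

View pics/w4.png

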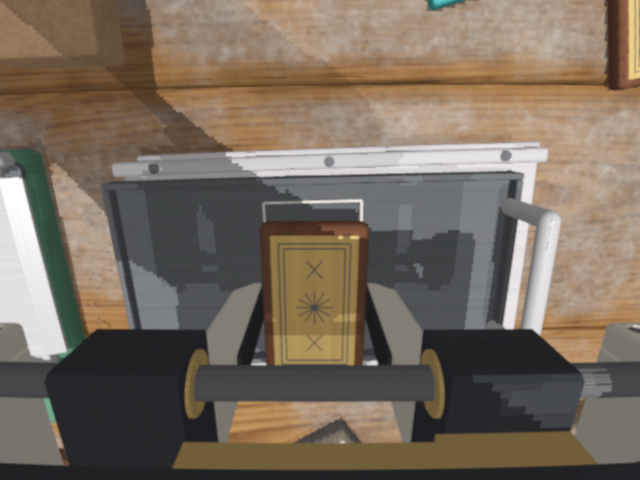

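Emit:
step_arm(moves=[1, -0.01, 0.0, 0.2, -0.2, 1, -0.01, 0.0, 0.4, -0.2, 1, -0.01, 0.0, 0.6, -0.2, 1, -0.01, 0.0, 0.7, -0.2, 1, -0.01, 0.0, 0.71, -0.2, 1, -0.01, 0.0, 0.71, -0.2, 0.3, -0.01, 0.0, 0.71, -0.2, -0.5, -0.01, 0.0, 0.71, -0.2, -1, -0.01, 0.0, 0.71, -0.2, -1, -0.01, 0.0, 0.71, -0.2, -1, -0.01, 0.0, 0.3, -0.2, -1, -0.01, 0.0, -0.4, -0.2, -1, 0.3, 0.0, -1.2, -0.2, -1, 1.0, -0.3, -2, -0.2, -1, 1.0, -0.3, -2, -0.2, -1, 1.0, -0.3, -2, -0.2])

```text
time_s: 8.0
tcp_pos: [0.5413, 0.0943, 0.1983]
orientation: [-0.003, 1.0, -0.001, -0.002]
force: [0.0, -0.6, -1.2]
finger_gap: 0.0928
```

Run:
```python
from h import *
go(.43,-.137,.15,191)
snap('wrist','w5')
im=snap('top','t5')
for o in plaques(im): print(*o)
```

```text
t 8.0 tcp [0.5413 0.0943 0.1983] psi -179.61 tilt [-0.004 -0.002 -1.   ] gap 0.0928 F [ 0.  -0.6 -1.2]
shift units [ 2.253 -4.608  0.984] turn units -1.77 (alt 58.23 ) j7 0.76
[199.5 256.2] [0.5214 0.4134] [521.7 413.1] [42.1 72.3] -6.0 -6.2
[229.1 283.6] [0.4348 0.3215] [435.5 321.5] [43.3 73.9] 11.8 13.1
[377.3 276.4] [ 0.4509 -0.1395] [ 452.4 -142.1] [27.1 55.1] 49.3 45.6
```

View pics/w5.png

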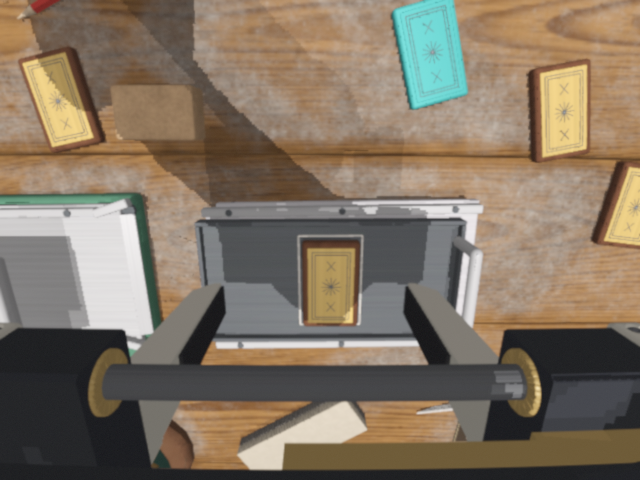

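Emit:
step_arm(moves=[-1, 0.6, -0.9, 0, -0.5, -1, 1.2, -1.8, 0, -1.0, -1, 1.8, -2.7, 0.3, -1.6, -1, 2.25, -3.6, 0.8, -1.7, -1, 2.25, -4.4, 1.3, -1.7, -1, 2.25, -4.6, 1.6, -1.7, -1, 2.25, -4.6, 1.6, -1.7, -1, 2.25, -4.6, 1.6, -1.7])

```text
time_s: 8.9
tcp_pos: [0.4304, -0.1358, 0.1164]
orientation: [-0.092, 0.996, 0.001, -0.004]
force: [0.3, 0.5, 0.0]
finger_gap: 0.0931
```

Run:
```python
from h import *
go(.43,-.137,.0225,190.5)
im=snap('wrist','w6')
cv2.imwrite('pics/c6.png',cv2.resize(im[160:400,200:440],None,fx=2.5,fy=2.5,interpolation=cv2.INTER_CUBIC)[:,:,::-1])
```

```text
t 8.9 tcp [ 0.4304 -0.1358  0.1164] psi -169.44 tilt [-0.008  0.    -1.   ] gap 0.0931 F [0.3 0.5 0. ]
shift units [-1.000e-03 -2.600e-02  1.878e+00] turn units 0.01 (alt -59.99 ) j7 1.14
```

View pics/c6.png

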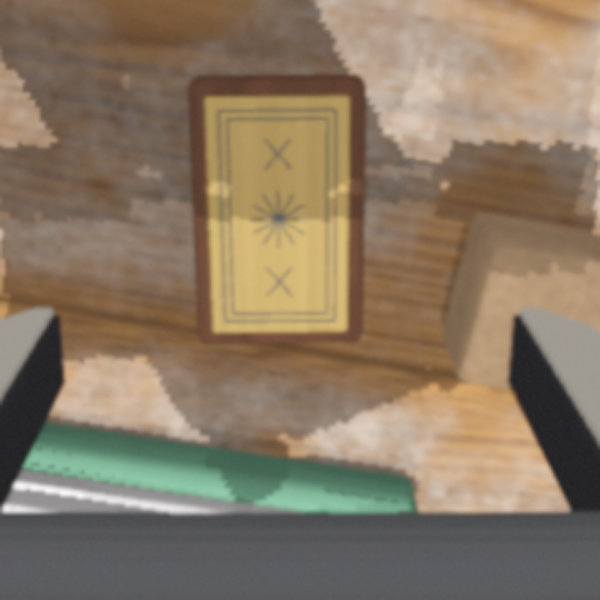

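Run:
```python
from h import *
m=viewer.camera_model('wrist'); s=status.get_state()
p=atz(m,(279/2.5+200-.3,216/2.5+160-.3),.012); print(p)
go(p[0],p[1],.0225,190.5)
```

```text
[ 0.42897083 -0.13735678  0.012     ]
t 8.95 tcp [ 0.4309 -0.1351  0.1171] psi -169.36 tilt [-0.007  0.    -1.   ] gap 0.0933 F [ 0.2  0.2 -0.6]
shift units [ 0.034 -0.039  1.892] turn units 0.02 (alt -59.98 ) j7 1.14
```

Emit:
step_arm(moves=[-0.5, 0.03, -0.04, 0, 0, -0.5, 0.03, -0.04, 0, 0, -0.5, 0.03, -0.04, 0, 0, -0.5, 0.03, -0.04, 0.6, 0, -0.5, 0.03, -0.04, 1.2, 0, -0.5, 0.03, -0.04, 1.7, 0, -0.5, 0.03, -0.04, 1.89, 0, -0.5, 0.03, -0.04, 1.89, 0, 0, 0.03, -0.04, 1.89, 0, 1, 0.03, -0.04, 1.89, 0, 1, 0.03, -0.04, 1.89, 0, 1, 0.03, -0.04, 1.89, 0, 1, 0.03, -0.04, 1.89, 0, 1, 0.03, -0.04, 1.89, 0])

```text
time_s: 10.35
tcp_pos: [0.4296, -0.1376, 0.0233]
orientation: [-0.092, 0.996, 0.0, -0.003]
force: [0.1, -0.1, 6.9]
finger_gap: 0.0517
```

Run:
```python
from h import *
go(.5912,.109,.115,180.5)
snap('wrist','w7')
```

```text
t 10.35 tcp [ 0.4296 -0.1376  0.0233] psi -169.39 tilt [-0.005 -0.    -1.   ] gap 0.0517 F [ 0.1 -0.1  6.9]
shift units [-4.076  4.253 -1.851] turn units 1.69 (alt -58.31 ) j7 0.81
```

View pics/w7.png

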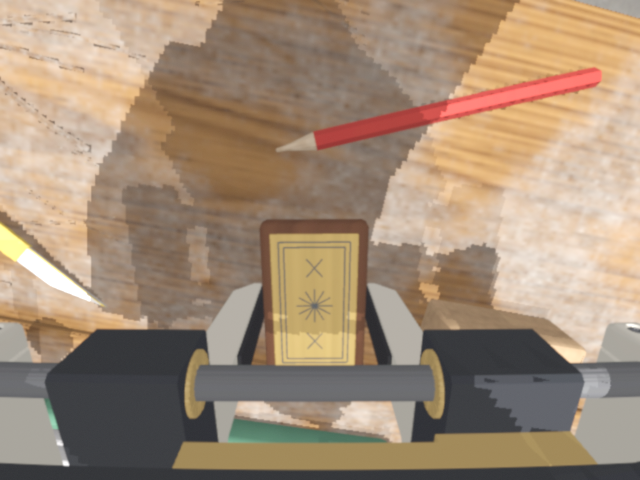

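Emit:
step_arm(moves=[1, 0, 0, -0.6, 0, 1, 0, 0, -1.2, 0, 1, -0.1, 0.1, -1.7, 0, 1, -0.6, 0.6, -1.9, 0.4, 1, -1.1, 1.1, -1.9, 0.8, 1, -1.6, 1.6, -1.9, 1.2, 1, -2.1, 2.15, -1.9, 1.6, 1, -2.6, 2.7, -1.9, 1.7, 1, -3.1, 3.2, -1.9, 1.7, 1, -3.6, 3.7, -1.9, 1.7, 1, -3.95, 4.1, -1.9, 1.7, 1, -4.09, 4.25, -1.9, 1.7, 1, -4.09, 4.25, -1.9, 1.7, 1, -4.09, 4.25, -1.9, 1.7])

```text
time_s: 11.8
tcp_pos: [0.5911, 0.1074, 0.1173]
orientation: [-0.003, 1.0, -0.001, -0.003]
force: [-0.5, -1.1, -0.1]
finger_gap: 0.0515
```

Run:
```python
from h import *
go(.592,.109,.0745,180.5)
snap('wrist','w8')
```

```text
t 11.8 tcp [0.5911 0.1074 0.1173] psi -179.63 tilt [-0.006 -0.002 -1.   ] gap 0.0515 F [-0.5 -1.1 -0.1]
shift units [-0.024  0.033  0.855] turn units -0.02 (alt 59.98 ) j7 0.7
```

View pics/w8.png

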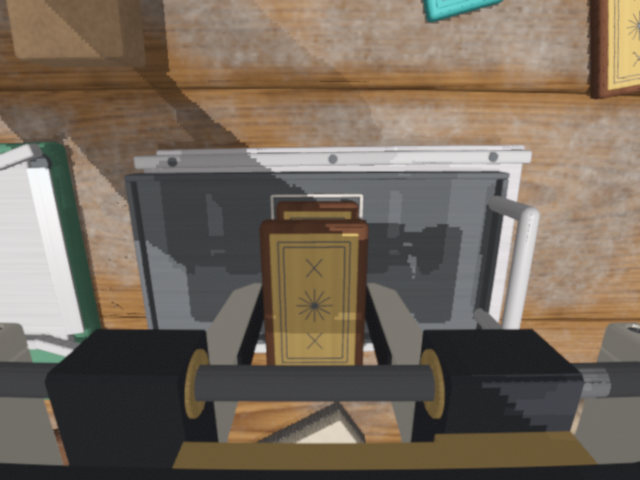

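Emit:
step_arm(moves=[1, -0.02, 0.03, 0.3, 0, 1, -0.02, 0.03, 0.55, 0, 1, -0.02, 0.03, 0.75, 0, 1, -0.02, 0.03, 0.85, 0, 1, -0.02, 0.03, 0.87, 0, 1, -0.02, 0.03, 0.87, 0, 0.3, -0.02, 0.03, 0.87, 0, -0.5, -0.02, 0.03, 0.87, 0, -1, -0.02, 0.03, 0.87, 0, -1, -0.02, 0.03, 0.87, 0, -1, -0.02, 0.03, 0.4, 0, -1, -0.02, 0.03, -0.3, 0, -1, 0.3, 0.03, -1.1, 0, -1, 1.0, 0.3, -1.6, 0, -1, 1.0, 0.6, -1.6, 0, -1, 1.0, 0.6, -1.6, 0])

```text
time_s: 13.45
tcp_pos: [0.5415, 0.1388, 0.1985]
orientation: [-0.004, 1.0, -0.0, -0.002]
force: [-0.5, -0.8, -0.1]
finger_gap: 0.0929
```

Run:
```python
from h import *
go(.435,.3215,.12,191.8)
snap('wrist','w9')
im=snap('top','t9')
for o in plaques(im): print(*o)
```

```text
t 13.45 tcp [0.5415 0.1388 0.1985] psi -179.51 tilt [-0.004 -0.001 -1.   ] gap 0.0929 F [-0.5 -0.8 -0.1]
shift units [2.094 3.672 1.576] turn units -1.89 (alt 58.11 ) j7 0.71
[199.5 256.1] [0.5216 0.4136] [521.7 413.1] [42.1 72.3] -6.0 -7.2
[229.1 283.5] [0.4352 0.3217] [435.6 321.6] [43.  74.2] 11.7 13.0
```

View pics/w9.png

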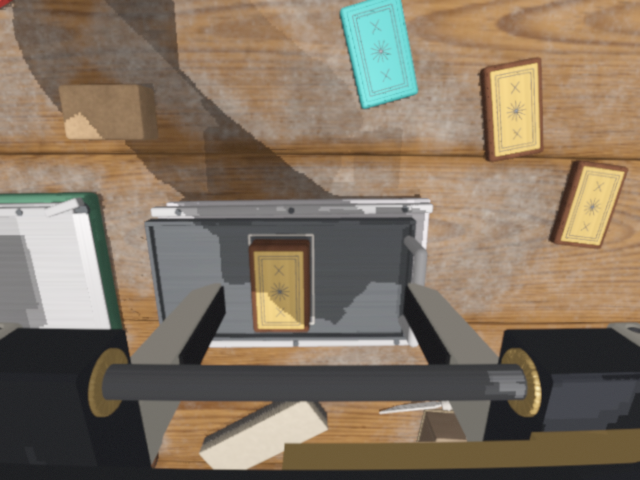

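Emit:
step_arm(moves=[-1, 0.5, 0.9, 0, -0.5, -1, 1.0, 1.8, 0.3, -1.0, -1, 1.6, 2.7, 0.8, -1.6, -1, 2.1, 3.5, 1.3, -1.9, -1, 2.1, 3.67, 1.6, -1.9, -1, 2.1, 3.67, 1.6, -1.9, -1, 2.1, 3.67, 1.6, -1.9])

```text
time_s: 14.25
tcp_pos: [0.4353, 0.3186, 0.1157]
orientation: [-0.103, 0.995, -0.002, -0.004]
force: [0.2, -0.6, 0.0]
finger_gap: 0.093
```

Run:
```python
from h import *
go(.43,-.137,.0225,190.5)
im=snap('wrist','w10')
cv2.imwrite('pics/c10.png',cv2.resize(im[160:400,200:440],None,fx=2.5,fy=2.5,interpolation=cv2.INTER_CUBIC)[:,:,::-1])
```

```text
t 14.25 tcp [0.4353 0.3186 0.1157] psi -168.21 tilt [-0.009 -0.004 -1.   ] gap 0.093 F [ 0.2 -0.6  0. ]
shift units [ 1.948 -8.894  1.903] turn units 0.21 (alt -59.79 ) j7 0.36
```

View pics/c10.png

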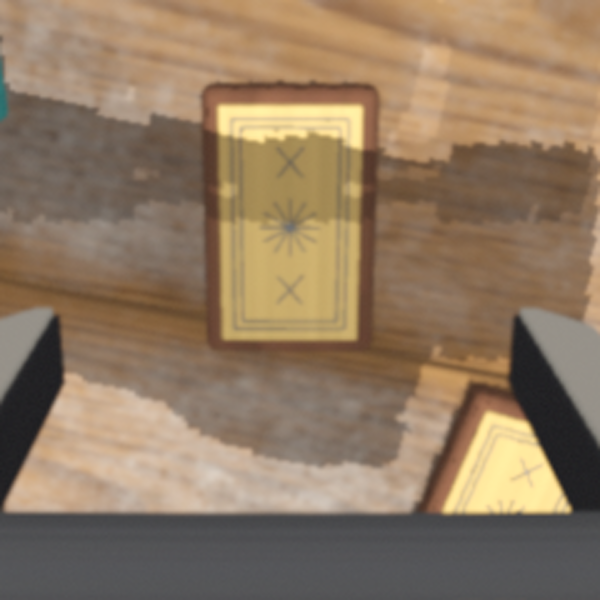

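Run:
```python
from h import *
m=viewer.camera_model('wrist')
p=atz(m,(290/2.5+200-.3,227/2.5+160-.3),.012); print(p)
go(p[0],p[1],.0225,191.8)
```

```text
[0.43651364 0.31926269 0.012     ]
t 14.3 tcp [0.436  0.3181 0.1164] psi -168.31 tilt [-0.007 -0.004 -1.   ] gap 0.0925 F [ 0.5 -0.2 -0.4]
shift units [-0.03   0.025  1.877] turn units -0.02 (alt 59.98 ) j7 0.36
```

Emit:
step_arm(moves=[-0.5, -0.02, 0.03, 0, 0, -0.5, -0.02, 0.03, 0, 0, -0.5, -0.02, 0.03, 0, 0, -0.5, -0.02, 0.03, 0.6, 0, -0.5, -0.02, 0.03, 1.2, 0, -0.5, -0.02, 0.03, 1.7, 0, -0.5, -0.02, 0.03, 1.88, 0, -0.5, -0.02, 0.03, 1.88, 0, 0, -0.02, 0.03, 1.88, 0, 1, -0.02, 0.03, 1.88, 0, 1, -0.02, 0.03, 1.88, 0, 1, -0.02, 0.03, 1.88, 0, 1, -0.02, 0.03, 1.88, 0, 1, -0.02, 0.03, 1.88, 0])

```text
time_s: 15.7
tcp_pos: [0.4365, 0.3196, 0.0234]
orientation: [-0.102, 0.995, -0.001, -0.003]
force: [-0.7, -0.7, 7.7]
finger_gap: 0.0515
```

Run:
```python
from h import *
go(.5915,.109,.125,180.5)
im=snap('wrist','w11')
cv2.imwrite('pics/c11.png',cv2.resize(im[200:400,200:440],None,fx=2.5,fy=2.5,interpolation=cv2.INTER_CUBIC)[:,:,::-1])
```

```text
t 15.7 tcp [0.4365 0.3196 0.0234] psi -168.33 tilt [-0.006 -0.003 -1.   ] gap 0.0515 F [-0.7 -0.7  7.7]
shift units [-2.17  -4.756 -2.038] turn units 1.86 (alt -58.14 ) j7 0.19
```

View pics/c11.png

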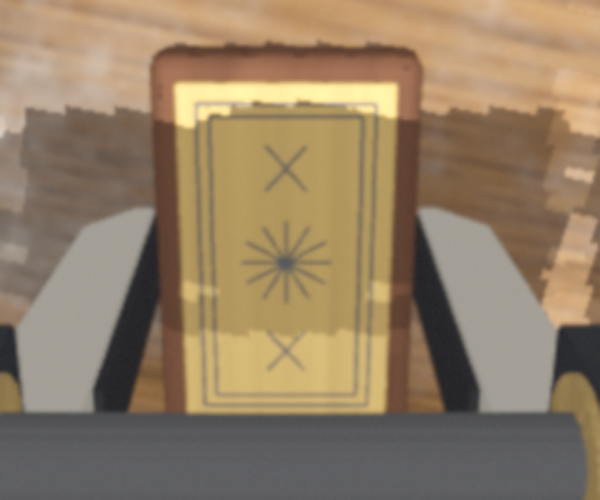

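Emit:
step_arm(moves=[1, 0, 0, -0.6, 0, 1, 0, 0, -1.2, 0, 1, -0.1, -0.2, -1.7, 0, 1, -0.4, -0.8, -2.1, 0.4, 1, -0.7, -1.4, -2.1, 0.8, 1, -1.0, -2.0, -2.1, 1.2, 1, -1.3, -2.6, -2.1, 1.6, 1, -1.6, -3.2, -2.1, 1.86, 1, -1.85, -3.8, -2.1, 1.86, 1, -2.05, -4.3, -2.1, 1.86, 1, -2.18, -4.7, -2.1, 1.86, 1, -2.18, -4.76, -2.1, 1.86, 1, -2.18, -4.76, -2.1, 1.86, 1, -2.18, -4.76, -2.1, 1.86])

```text
time_s: 17.15
tcp_pos: [0.5914, 0.1102, 0.1284]
orientation: [-0.005, 1.0, -0.001, -0.003]
force: [0.4, -0.1, -0.9]
finger_gap: 0.0517
```

Run:
```python
from h import *
go(.5922,.109,.0857,180.5)
snap('wrist','w12')
go(.5922,.109,.0857,180.5)
```

```text
t 17.15 tcp [0.5914 0.1102 0.1284] psi -179.4 tilt [-0.006 -0.002 -1.   ] gap 0.0517 F [ 0.4 -0.1 -0.9]
shift units [-0.022 -0.023  0.854] turn units 0.02 (alt -59.98 ) j7 0.71
t 17.2 tcp [0.5914 0.1105 0.1284] psi -179.37 tilt [-0.006 -0.002 -1.   ] gap 0.0513 F [ 0.   0.5 -0.2]
shift units [-0.022 -0.027  0.854] turn units 0.02 (alt -59.98 ) j7 0.71
```

View pics/w12.png

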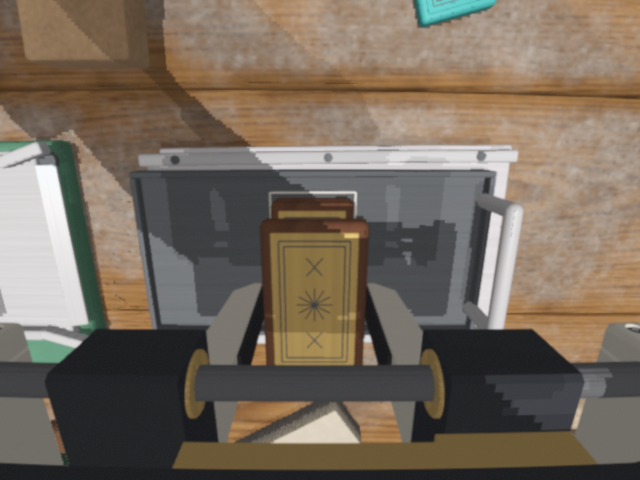

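Emit:
step_arm(moves=[1, -0.02, -0.025, 0.3, 0, 1, -0.02, -0.025, 0.55, 0, 1, -0.02, -0.025, 0.75, 0, 1, -0.02, -0.025, 0.84, 0, 1, -0.02, -0.025, 0.86, 0, 1, -0.02, -0.025, 0.86, 0, 0.3, -0.02, -0.025, 0.86, 0, -0.5, -0.02, -0.025, 0.86, 0, -1, -0.02, -0.025, 0.86, 0, -1, -0.02, -0.025, 0.86, 0, -1, -0.02, -0.025, 0.4, 0, -1, -0.02, -0.025, -0.3, 0, -1, 0.3, 0, -1.1, 0, -1, 1.0, 0.5, -1.4, 0, -1, 1.0, 1.2, -1.4, 0, -1, 1.0, 1.2, -1.4, 0])

```text
time_s: 18.8
tcp_pos: [0.5406, 0.1749, 0.2003]
orientation: [-0.008, 1.0, 0.001, -0.001]
force: [0.3, -0.6, -0.9]
finger_gap: 0.0929
```

Run:
```python
from h import *
go(.5215,.413,.12,174)
im=snap('wrist','w13')
im=snap('top','t13')
for o in plaques(im): print(*o)
```

```text
t 18.8 tcp [0.5406 0.1749 0.2003] psi -179.08 tilt [-0.003  0.001 -1.   ] gap 0.0929 F [ 0.3 -0.6 -0.9]
shift units [0.3   4.766 1.613] turn units 1.15 (alt -58.85 ) j7 0.65
[199.5 256.2] [0.5213 0.4134] [521.6 413.1] [42.1 72. ] -6.0 -5.9
```

View pics/w13.png

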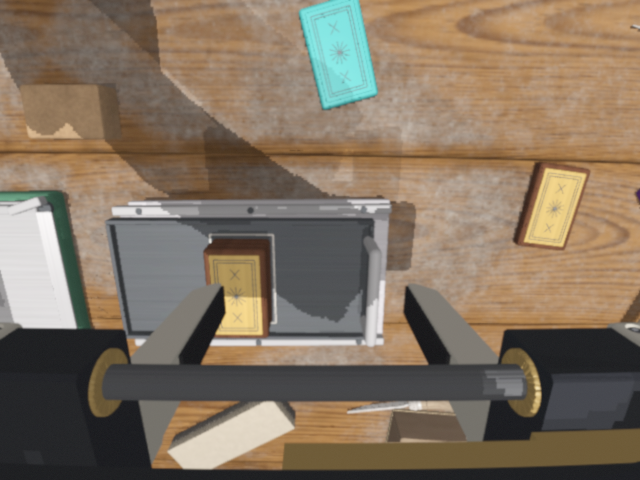

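Emit:
step_arm(moves=[-1, 0.1, 0.9, 0, 0.4, -1, 0.2, 1.8, 0, 0.8, -1, 0.3, 2.7, 0.3, 1.15, -1, 0.3, 3.6, 0.8, 1.15, -1, 0.3, 4.4, 1.3, 1.15, -1, 0.3, 4.77, 1.6, 1.15, -1, 0.3, 4.77, 1.6, 1.15, -1, 0.3, 4.77, 1.6, 1.15])

```text
time_s: 19.7
tcp_pos: [0.523, 0.4071, 0.1174]
orientation: [0.054, 0.999, -0.002, -0.003]
force: [-0.5, -0.5, -0.7]
finger_gap: 0.0929
```

Run:
```python
from h import *
go(.43,-.137,.0225,190.5)
im=snap('wrist','w14')
cv2.imwrite('pics/c14.png',cv2.resize(im[160:400,200:440],None,fx=2.5,fy=2.5,interpolation=cv2.INTER_CUBIC)[:,:,::-1])
```

```text
t 19.7 tcp [0.523  0.4071 0.1174] psi 173.77 tilt [-0.006 -0.004 -1.   ] gap 0.0929 F [-0.5 -0.5 -0.7]
shift units [  0.659 -11.01    1.959] turn units -2.79 (alt 57.21 ) j7 0.19
```

View pics/c14.png

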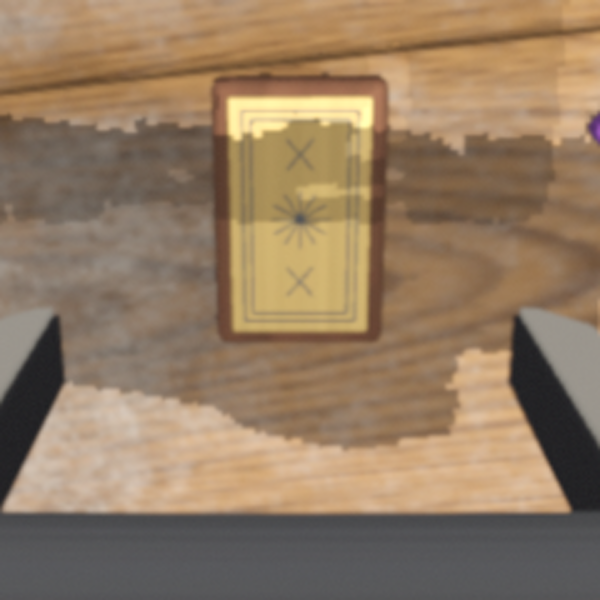

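Run:
```python
from h import *
m=viewer.camera_model('wrist')
p=atz(m,(300/2.5+200-.3,217/2.5+160-.3),.012); print(p)
go(p[0],p[1],.0225,173.8)
```

```text
[0.52243861 0.4107453  0.012     ]
t 19.75 tcp [0.5236 0.4067 0.1181] psi 173.72 tilt [-0.005 -0.004 -1.   ] gap 0.0931 F [0.1 0.3 1. ]
shift units [0.022 0.087 1.913] turn units -0.01 (alt 59.99 ) j7 0.19
```

Emit:
step_arm(moves=[-0.5, 0.02, 0.08, 0, 0, -0.5, 0.02, 0.08, 0, 0, -0.5, 0.02, 0.08, 0.6, 0, -0.5, 0.02, 0.08, 1.2, 0, -0.5, 0.02, 0.08, 1.7, 0, -0.5, 0.02, 0.08, 1.91, 0, -0.5, 0.02, 0.08, 1.91, 0, 0, 0.02, 0.08, 1.91, 0, 1, 0.02, 0.08, 1.91, 0, 1, 0.02, 0.08, 1.91, 0, 1, 0.02, 0.08, 1.91, 0, 1, 0.02, 0.08, 1.91, 0, 1, 0.02, 0.08, 1.91, 0])

```text
time_s: 21.05
tcp_pos: [0.5231, 0.4108, 0.0239]
orientation: [0.055, 0.998, -0.002, -0.002]
force: [-0.0, -1.1, 7.0]
finger_gap: 0.0515
```

Run:
```python
from h import *
go(.592,.109,.135,180.5)
im=snap('wrist','w15')
cv2.imwrite('pics/c15.png',cv2.resize(im[200:400,200:440],None,fx=2.5,fy=2.5,interpolation=cv2.INTER_CUBIC)[:,:,::-1])
```

```text
t 21.05 tcp [0.5231 0.4108 0.0239] psi 173.71 tilt [-0.004 -0.003 -1.   ] gap 0.0515 F [-0.  -1.1  7. ]
shift units [-2.024 -5.856 -2.208] turn units -1.13 (alt 58.87 ) j7 0.09
```

View pics/c15.png

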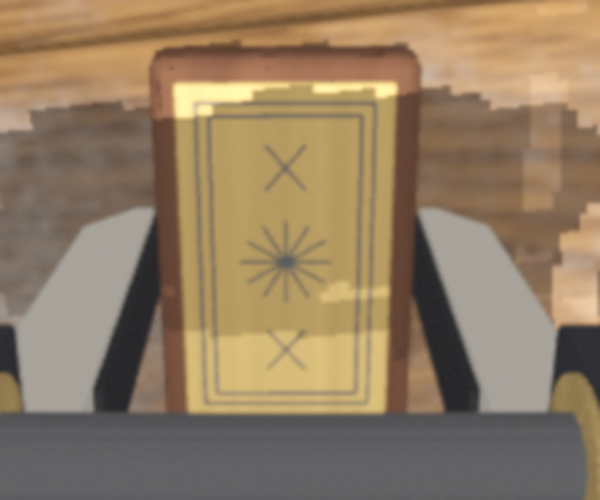

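Emit:
step_arm(moves=[1, 0, 0, -0.6, 0, 1, 0, 0, -1.2, 0, 1, -0.1, -0.2, -1.8, 0, 1, -0.3, -0.8, -2.3, -0.3, 1, -0.5, -1.5, -2.35, -0.6, 1, -0.75, -2.2, -2.35, -0.9, 1, -1.0, -2.9, -2.35, -1.13, 1, -1.25, -3.6, -2.35, -1.13, 1, -1.5, -4.3, -2.35, -1.13, 1, -1.75, -5.0, -2.35, -1.13, 1, -1.95, -5.5, -2.35, -1.13, 1, -2.03, -5.8, -2.35, -1.13, 1, -2.03, -5.86, -2.35, -1.13, 1, -2.03, -5.86, -2.35, -1.13, 1, -2.03, -5.86, -2.35, -1.13])

```text
time_s: 22.6
tcp_pos: [0.5919, 0.1108, 0.1424]
orientation: [-0.005, 1.0, -0.001, -0.002]
force: [-0.5, 0.1, 0.3]
finger_gap: 0.0511
```

Run:
```python
from h import *
go(.5922,.109,.0982,180.5)
snap('wrist','w16')
go(.5922,.109,.0982,180.5)
```

```text
t 22.6 tcp [0.5919 0.1108 0.1424] psi -179.39 tilt [-0.004 -0.002 -1.   ] gap 0.0511 F [-0.5  0.1  0.3]
shift units [-0.008 -0.034  0.884] turn units 0.02 (alt -59.98 ) j7 0.71
t 22.65 tcp [0.592  0.1108 0.1424] psi -179.38 tilt [-0.004 -0.002 -1.   ] gap 0.0518 F [-0.2  0.3 -0.7]
shift units [-0.008 -0.034  0.883] turn units 0.02 (alt -59.98 ) j7 0.71
```

View pics/w16.png

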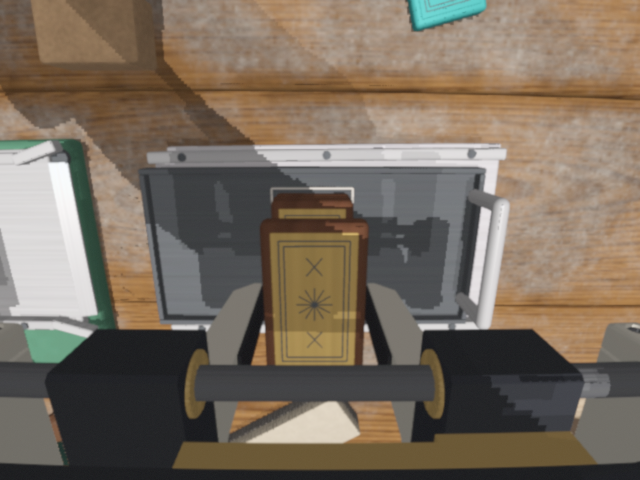

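Emit:
step_arm(moves=[1, -0.01, -0.033, 0.3, 0, 1, -0.01, -0.033, 0.55, 0, 1, -0.01, -0.033, 0.75, 0, 1, -0.01, -0.033, 0.86, 0, 1, -0.01, -0.033, 0.885, 0, 1, -0.01, -0.033, 0.885, 0, 0.3, -0.01, -0.033, 0.885, 0, -0.5, -0.01, -0.033, 0.885, 0, -1, -0.01, -0.033, 0.885, 0, -1, -0.01, -0.033, 0.885, 0, -1, -0.01, -0.033, 0.4, 0, -1, -0.01, -0.033, -0.3, 0, -1, 0.3, -0.1, -0.9, 0, -1, 0.6, -0.2, -1.1, 0, -1, 0.6, -0.2, -1.1, 0, -1, 0.6, -0.2, -1.1, 0])

```text
time_s: 24.25
tcp_pos: [0.5622, 0.0999, 0.197]
orientation: [-0.005, 1.0, -0.001, -0.002]
force: [0.6, 0.3, 0.5]
finger_gap: 0.093
```

Run:
```python
from h import *
go(.441,-.043,.12,90)
im=snap('wrist','w17')
im=snap('top','t17'); im=snap('side','s17')
cv2.imwrite('pics/cs17.png',cv2.resize(im[160:320,220:420],None,fx=4,fy=3.7,interpolation=cv2.INTER_CUBIC)[:,:,::-1])
```

```text
t 24.25 tcp [0.5622 0.0999 0.197 ] psi -179.4 tilt [-0.004 -0.003 -1.   ] gap 0.093 F [0.6 0.3 0.5]
shift units [ 2.447 -2.829  1.557] turn units 15.1 (alt -44.9 ) j7 0.77
```

View pics/w17.png

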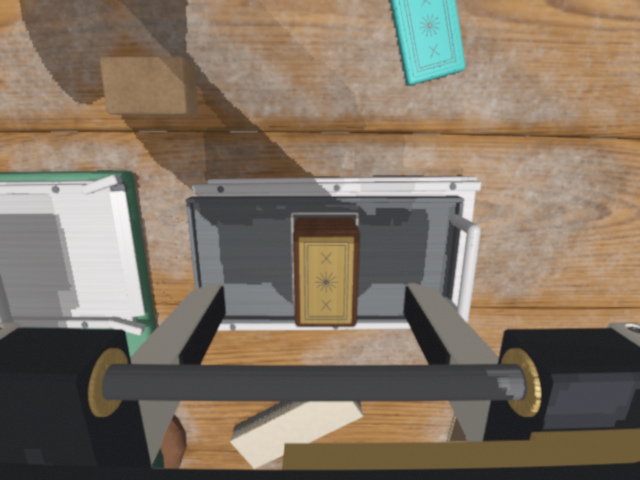

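View pics/cs17.png

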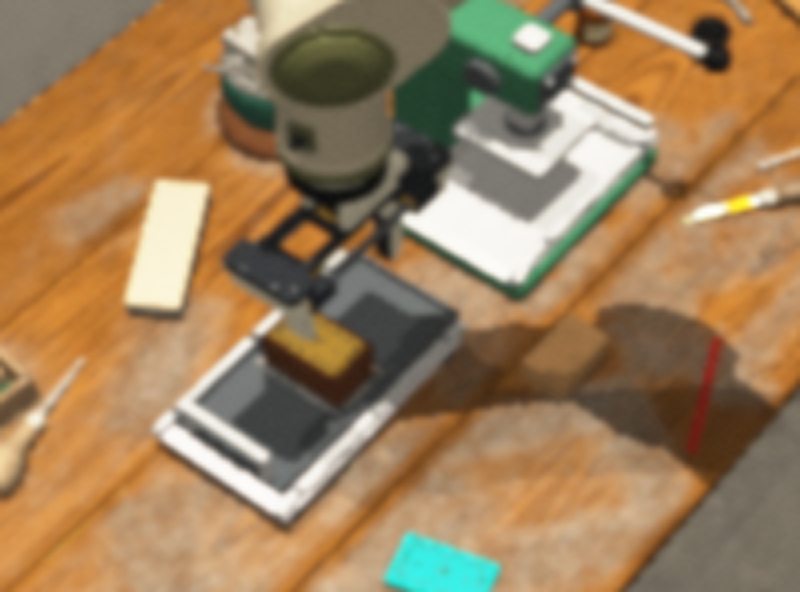

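Emit:
step_arm(moves=[-1, 0.4, -0.5, 0, 1.4, -1, 0.8, -1.0, 0, 2.8, -1, 1.2, -1.4, 0, 4.2, -1, 1.6, -1.9, 0.2, 5.6, -1, 2.0, -2.4, 0.4, 7.0, -1, 2.45, -2.83, 0.6, 8.4, -1, 2.45, -2.83, 0.9, 9.8, -1, 2.45, -2.83, 1.2, 11.2, -1, 2.45, -2.83, 1.4, 12.6, -1, 2.45, -2.83, 1.4, 14, -1, 2.45, -2.83, 1.4, 15.1, -1, 2.45, -2.83, 1.4, 15.1, -1, 2.45, -2.83, 1.4, 15.1])

```text
time_s: 25.7
tcp_pos: [0.4411, -0.0422, 0.1268]
orientation: [0.706, 0.709, -0.003, -0.001]
force: [-0.7, -0.6, 0.5]
finger_gap: 0.0931
```

Run:
```python
from h import *
go(.441,-.043,.12,90)
im=snap('wrist','w18')
```

```text
t 25.7 tcp [ 0.4411 -0.0422  0.1268] psi 90.25 tilt [-0.006 -0.002 -1.   ] gap 0.0931 F [-0.7 -0.6  0.5]
shift units [-0.016 -0.002  0.136] turn units 0.04 (alt -59.96 ) j7 -0.35
```

View pics/w18.png

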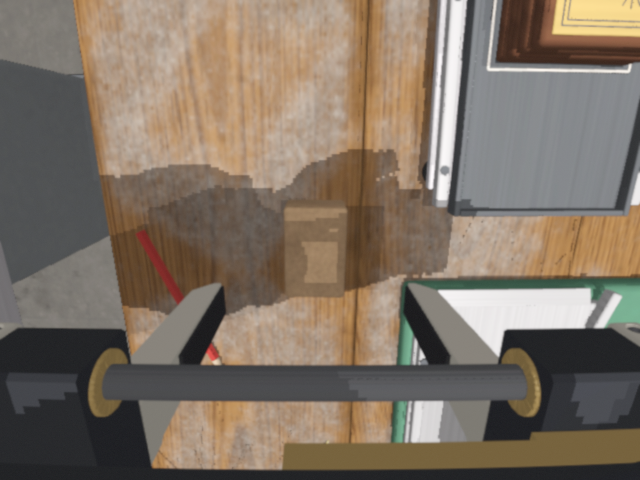

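Run:
```python
from h import *
m=viewer.camera_model('wrist')
for p in [(215,355),(180,300),(142,232)]: print(atz(m,p,.004).round(4))
c=rect(m,[(348,203),(284,203),(284,297),(346,297)],.033)
go(c[0],c[1],.025,90)
```

```text
[ 0.353  -0.1482  0.004 ]
[ 0.3277 -0.0944  0.004 ]
[ 0.3036 -0.0349  0.004 ]
c [ 0.442 -0.041] long 0.071 -90.29 short 0.0451 -179.68
t 25.75 tcp [ 0.4411 -0.0423  0.1269] psi 90.23 tilt [-0.006 -0.002 -1.   ] gap 0.0926 F [ 0.8  0.4 -0.7]
shift units [0.03  0.029 2.038] turn units 0.04 (alt -59.96 ) j7 -0.35
```

Emit:
step_arm(moves=[-0.5, 0.02, 0.025, 0, 0, -0.5, 0.02, 0.025, 0, 0, -0.5, 0.02, 0.025, 0.6, 0, -0.5, 0.02, 0.025, 1.2, 0, -0.5, 0.02, 0.025, 1.7, 0, -0.5, 0.02, 0.025, 2.0, 0, -0.5, 0.02, 0.025, 2.03, 0, -0.5, 0.02, 0.025, 2.03, 0, 0.2, 0.02, 0.025, 2.03, 0, 1, 0.02, 0.025, 2.03, 0, 1, 0.02, 0.025, 2.03, 0, 1, 0.02, 0.025, 2.03, 0, 1, 0.02, 0.025, 2.03, 0, 1, 0.02, 0.025, 2.03, 0])

```text
time_s: 27.15
tcp_pos: [0.442, -0.0416, 0.0258]
orientation: [0.706, 0.708, -0.002, -0.001]
force: [-0.1, 0.1, 6.4]
finger_gap: 0.0454
```

Run:
```python
from h import *
im=snap('wrist','w19')
go(.5905,.109,.16,180.5)
```

```text
t 27.2 tcp [ 0.4421 -0.0415  0.0258] psi 90.22 tilt [-0.005 -0.002 -1.   ] gap 0.0453 F [-0.7 -0.4  7.6]
shift units [ 2.994  2.968 -2.704] turn units -15.05 (alt 44.95 ) j7 -0.58
```

View pics/w19.png

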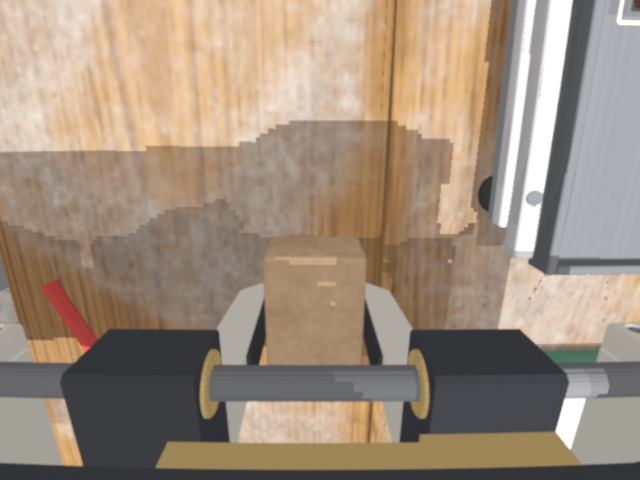

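Run:
```python
from h import *
m=viewer.camera_model('wrist')
for r in (238,242,250,258): print(r,atz(m,(315,r),.033).round(4))
```

```text
238 [0.4427 0.     0.033 ]
242 [ 0.4427 -0.0017  0.033 ]
250 [ 0.4427 -0.0051  0.033 ]
258 [ 0.4427 -0.0086  0.033 ]
```

Run:
```python
import cv2
im=cv2.imread('pics/w19.png'); cv2.imwrite('pics/c19.png',cv2.resize(im[225:370,240:390],None,fx=4,fy=4,interpolation=cv2.INTER_CUBIC))
```

```text
(no output)
```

View pics/c19.png

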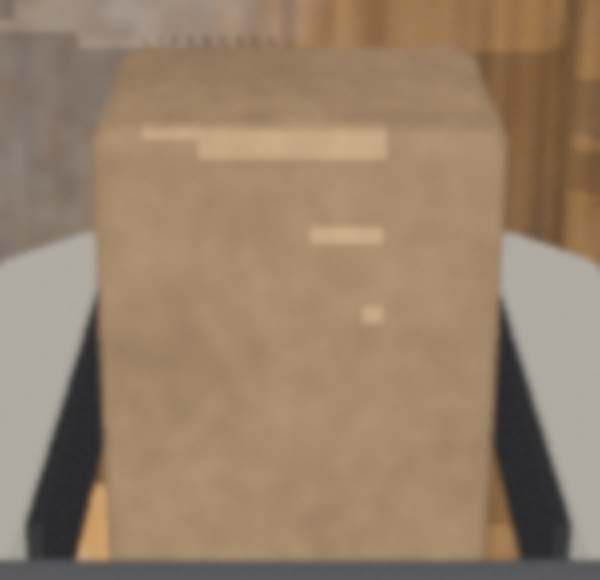

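Emit:
step_arm(moves=[1, 0, 0, -0.6, 0, 1, 0, 0, -1.2, 0, 1, 0, 0, -1.8, 0, 1, 0, 0, -2.3, 0, 1, 0.3, 0.3, -2.5, -1.3, 1, 0.6, 0.6, -2.5, -2.6, 1, 0.9, 0.9, -2.5, -3.9, 1, 1.2, 1.2, -2.5, -5.2, 1, 1.5, 1.5, -2.5, -6.5, 1, 1.8, 1.8, -2.5, -7.8, 1, 2.1, 2.1, -2.5, -9.1, 1, 2.4, 2.4, -2.5, -10.4, 1, 2.7, 2.7, -2.5, -11.7, 1, 2.9, 2.9, -2.5, -13, 1, 2.99, 2.98, -2.5, -14.3, 1, 2.99, 2.98, -2.5, -15.05, 1, 2.99, 2.98, -2.5, -15.05, 1, 2.99, 2.98, -2.5, -15.05])

```text
time_s: 29.0
tcp_pos: [0.5908, 0.1085, 0.1496]
orientation: [-0.003, 1.0, -0.001, -0.003]
force: [-0.5, -0.5, -0.7]
finger_gap: 0.045
```

Run:
```python
from h import *
im=snap('wrist','w20')
go(.591,.109,.1125,180.5)
```

```text
t 29.05 tcp [0.5908 0.1085 0.1497] psi -179.62 tilt [-0.005 -0.002 -1.   ] gap 0.045 F [-0.2  0.3  0.4]
shift units [-0.007  0.013  0.744] turn units -0.02 (alt 59.98 ) j7 0.63
```

View pics/w20.png

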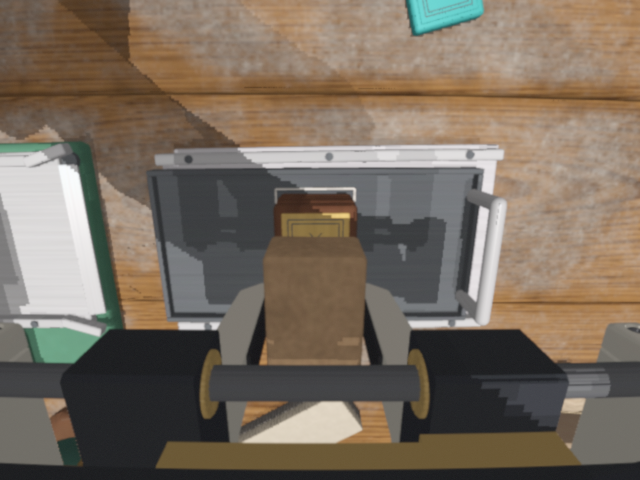

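Cork held straight and centred over the pile; lower by 0.745 units (bottom at 0.086).

Emit:
step_arm(moves=[1, -0.01, 0.01, 0.3, 0, 1, -0.01, 0.01, 0.5, 0, 1, -0.01, 0.01, 0.65, 0, 1, -0.01, 0.01, 0.73, 0, 1, -0.01, 0.01, 0.745, 0, 1, -0.01, 0.01, 0.745, 0, 0.6, -0.01, 0.01, 0.745, 0, 0.1, -0.01, 0.01, 0.745, 0, -0.5, -0.01, 0.01, 0.745, 0, -0.5, -0.01, 0.01, 0.745, 0, -0.5, -0.01, 0.01, 0.3, 0, -1, -0.01, 0.01, -0.4, 0, -1, 0.3, 0, -1.1, 0, -1, 1.0, -0.2, -1.4, 0, -1, 1.0, -0.2, -1.4, 0, -1, 1.0, -0.2, -1.4, 0])

```text
time_s: 30.65
tcp_pos: [0.5413, 0.0978, 0.2206]
orientation: [-0.003, 1.0, -0.002, -0.002]
force: [-0.2, 0.5, -0.6]
finger_gap: 0.093
```

Run:
```python
from h import *
im=snap('wrist','w21')
s=snap('side','s21')
cv2.imwrite('pics/cs21.png',cv2.resize(s[160:320,220:420],None,fx=4,fy=3.7,interpolation=cv2.INTER_CUBIC)[:,:,::-1])
m=viewer.camera_model('wrist')
go(.4705,-.285,.3,180)
```

```text
t 30.75 tcp [0.5418 0.0981 0.2197] psi -179.66 tilt [-0.005 -0.002 -1.   ] gap 0.0928 F [ 1.  -0.4 -0.2]
shift units [ 1.481 -7.658 -1.582] turn units 0.06 (alt -59.94 ) j7 0.7
```

View pics/w21.png

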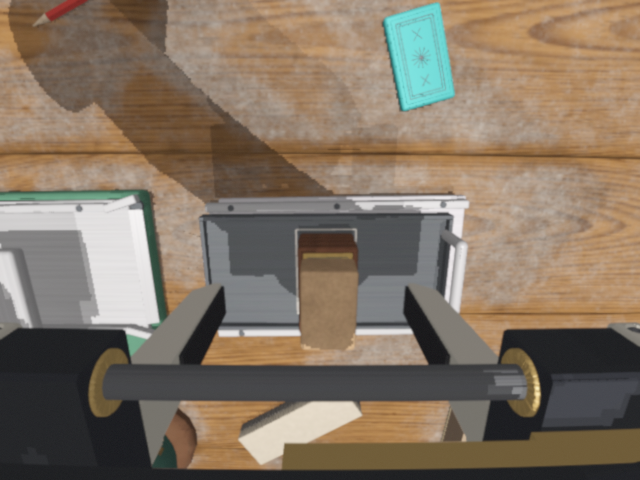

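View pics/cs21.png

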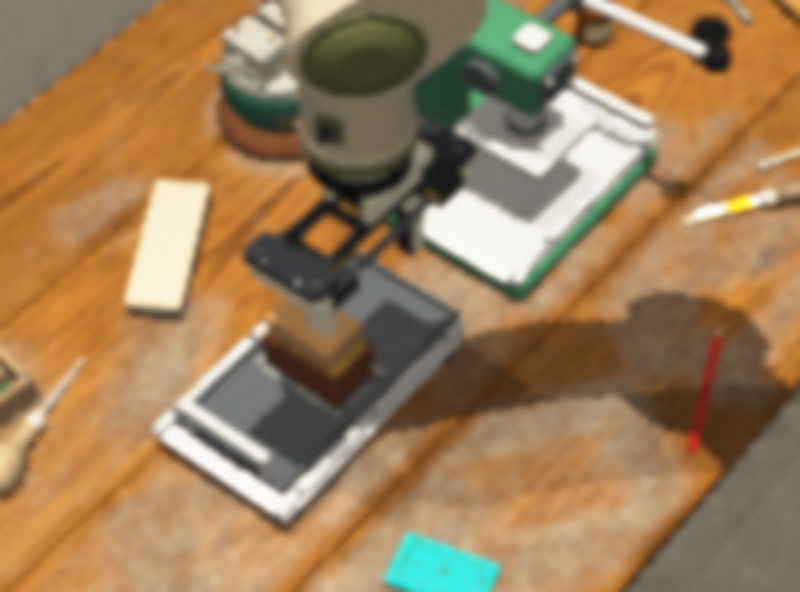

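Emit:
step_arm(moves=[-1, 0.5, -0.4, -0.6, 0, -1, 1.0, -1.0, -1.2, 0, -1, 1.48, -1.8, -1.6, 0, -1, 1.48, -2.7, -1.6, 0, -1, 1.48, -3.6, -1.6, 0, -1, 1.48, -4.5, -1.6, 0, -1, 1.48, -5.4, -1.6, 0, -1, 1.48, -6.3, -1.6, 0, -1, 1.48, -7.1, -1.6, 0, -1, 1.48, -7.6, -1.6, 0, -1, 1.48, -7.66, -1.6, 0, -1, 1.48, -7.66, -1.6, 0, -1, 1.48, -7.66, -1.6, 0])

```text
time_s: 32.05
tcp_pos: [0.471, -0.2837, 0.3006]
orientation: [-0.004, 1.0, -0.001, -0.002]
force: [0.1, 0.3, -0.3]
finger_gap: 0.0928
```

Run:
```python
from h import *
im=snap('wrist','w22')
s=snap('side','s22'); t=snap('top','t22')
cv2.imwrite('pics/ct22.png',cv2.resize(t[190:270,245:345],None,fx=8,fy=8,interpolation=cv2.INTER_CUBIC)[:600,:,::-1])
for c in ('wrist','side'):
  for d in viewer.landmark_of('lever_ball',c): print(c,d, atz(c,d['xy'],.19))
go(.4705,-.285,.19,180)
```

```text
wrist {'xy': [310.9, 252.7], 'confidence': 0.68} [ 0.4759274 -0.286482   0.19     ]
wrist {'xy': [616.9, 304.9], 'confidence': 0.48} [ 0.51934948 -0.03366247  0.19      ]
side {'xy': [397.5, 176.1], 'confidence': 0.78} [ 0.48094784 -0.29360969  0.19      ]
side {'xy': [301.9, 258.4], 'confidence': 0.3} [0.52195689 0.1682357  0.19      ]
t 32.3 tcp [ 0.4708 -0.2842  0.3011] psi -179.57 tilt [-0.005 -0.003 -1.   ] gap 0.093 F [0.5 0.1 0.5]
shift units [-0.003 -0.01   2.222] turn units 0.07 (alt -59.93 ) j7 1.51
```

View pics/w22.png

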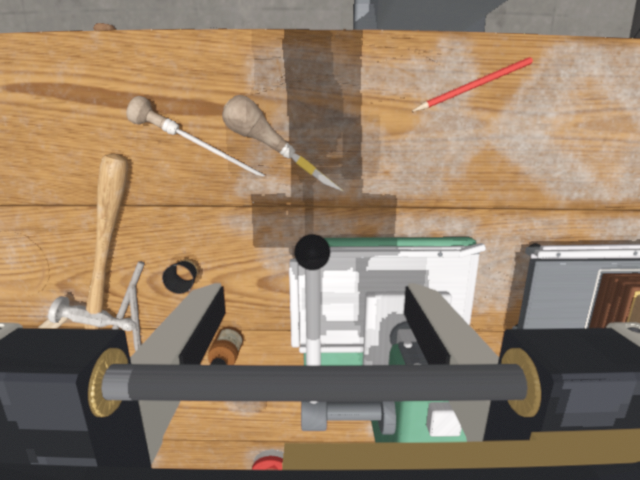

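View pics/ct22.png

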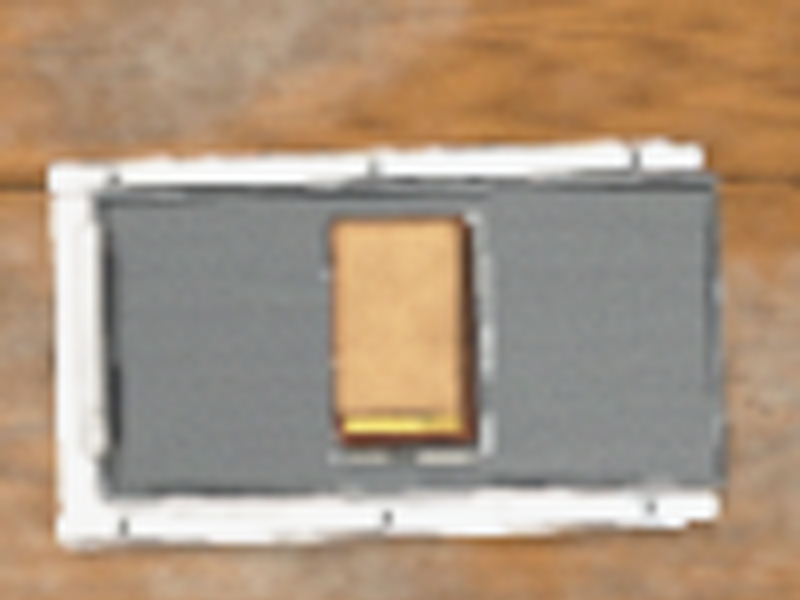

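View pics/s22.png

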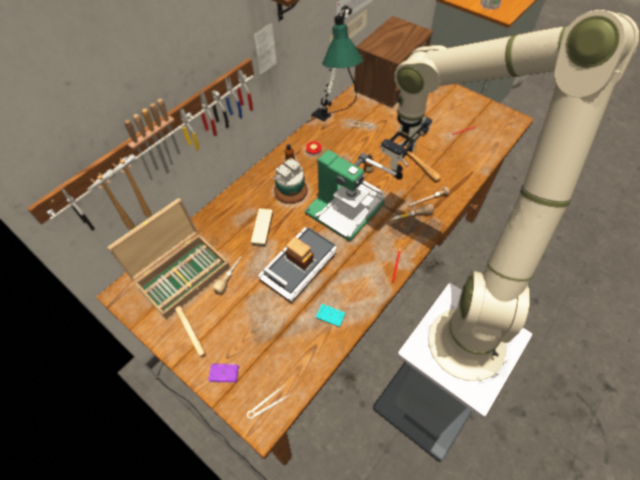

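Run:
```python
from h import *
t=cv2.imread('pics/t22.png'); cv2.imwrite('pics/ct22b.png',cv2.resize(t[210:252,280:310],None,fx=14,fy=14,interpolation=cv2.INTER_CUBIC))
```

```text
(no output)
```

View pics/ct22b.png

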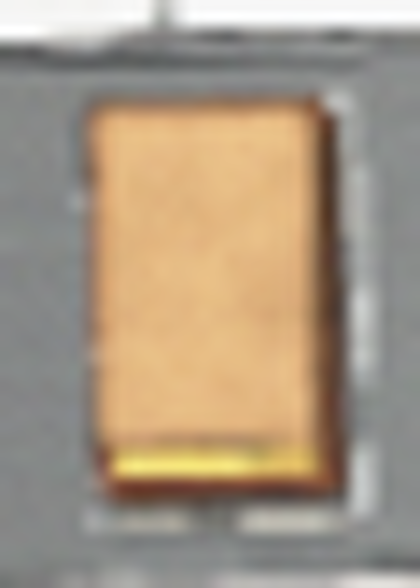

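Run:
```python
from h import *
P=lambda a,b:(a/14+280-.46,b/14+210-.46)
print('cork far/near', atz('top',P(200,105),.119)[0],atz('top',P(210,437),.119)[0])
print('pile near (z.086)', atz('top',P(210,490),.086)[0],'far visible',atz('top',P(200,97),.086)[0], 'brass near', atz('top',P(210,477),.086)[0])
print('cork y', atz('top',P(95,270),.119)[1],atz('top',P(318,270),.119)[1], 'pile y', atz('top',P(90,300),.086)[1],atz('top',P(340,300),.086)[1])
print('pile y bottom', atz('top',P(345,300),.05)[1])
```

```text
cork far/near 0.6279046818629694 0.5595842051065205
pile near (z.086) 0.5502042711171696 far visible 0.6331951757646678 brass near 0.5529425945776161
cork y 0.13341826989621072 0.0876288350972988 pile y 0.1370211555244161 0.08433683538437231
pile y bottom 0.08450447367505452
```

Run:
```python
from h import *
obs=[('wrist',(312,252)),('top',(673/7+345-.43,705/7+170-.43)),('side',(398.5,172))]
s=cv2.imread('pics/side0.png'); cv2.imwrite('pics/cball.png',cv2.resize(s[150:200,370:430],None,fx=10,fy=10,interpolation=cv2.INTER_CUBIC))
def tri(ob):
    A=np.zeros((3,3));b=np.zeros(3)
    for c,xy in ob:
        o,d=ray(c,xy);d=d/np.linalg.norm(d);Q=np.eye(3)-np.outer(d,d);A+=Q;b+=Q@o
    return np.linalg.solve(A,b)
print(tri(obs),tri(obs[:2]),tri(obs[1:]))
```

```text
[ 0.47076473 -0.28272269  0.22036934] [ 0.47138144 -0.28501828  0.19973564] [ 0.47127964 -0.27485067  0.23352403]
```

View pics/cball.png

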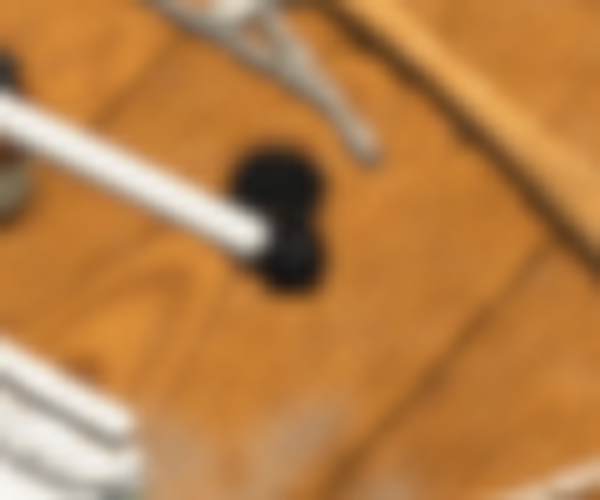

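Run:
```python
from h import *
obs=[('wrist',(312,252)),('top',(673/7+345-.43,705/7+170-.43)),('side',(398.4,175))]
def tri(ob):
    A=np.zeros((3,3));b=np.zeros(3)
    for c,xy in ob:
        o,d=ray(c,xy);d=d/np.linalg.norm(d);Q=np.eye(3)-np.outer(d,d);A+=Q;b+=Q@o
    return np.linalg.solve(A,b)
p=tri(obs);print(p,tri(obs[:2]),tri(obs[1:]),tri(obs[::2]))
go(.4715,-.285,.195,180)
```

```text
[ 0.47148647 -0.28403813  0.20756169] [ 0.47138144 -0.28501828  0.19973564] [ 0.47136443 -0.27986259  0.21424993] [ 0.47225559 -0.28558877  0.20652285]
t 32.3 tcp [ 0.4708 -0.2842  0.3011] psi -179.57 tilt [-0.005 -0.003 -1.   ] gap 0.093 F [0.5 0.1 0.5]
shift units [-0.023 -0.011  2.122] turn units 0.07 (alt -59.93 ) j7 1.51
```

Emit:
step_arm(moves=[-0.3, -0.02, -0.01, 0.6, 0, -0.3, -0.02, -0.01, 1.2, 0, -0.3, -0.02, -0.01, 1.7, 0, -0.3, -0.02, -0.01, 2.0, 0, -0.3, -0.02, -0.01, 2.06, 0, -0.3, -0.02, -0.01, 2.06, 0, 0.3, -0.02, -0.01, 2.06, 0, 1, -0.02, -0.01, 2.06, 0, 1, -0.02, -0.01, 2.06, 0, 1, -0.02, -0.01, 2.06, 0, 1, -0.02, -0.01, 2.06, 0, 1, -0.02, -0.01, 2.06, 0])

```text
time_s: 33.5
tcp_pos: [0.4713, -0.2854, 0.1982]
orientation: [-0.004, 1.0, -0.002, -0.002]
force: [0.9, -2.4, 0.8]
finger_gap: 0.0251
```

Run:
```python
from h import *
im=snap('wrist','w23')
go(.4715,-.285,.195,180)
```

```text
t 33.55 tcp [ 0.4714 -0.2853  0.1982] psi -179.58 tilt [-0.004 -0.003 -1.   ] gap 0.026 F [-0.3 -0.9 -0.5]
shift units [-0.003  0.007  0.064] turn units 0.07 (alt -59.93 ) j7 1.37
```

View pics/w23.png

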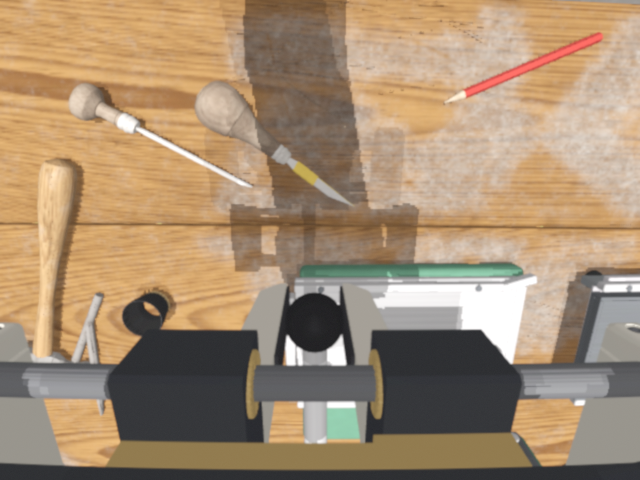

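Emit:
step_arm(moves=[1, -0.02, 0, -0.26, 0, 1, -0.06, 0, -0.51, 0, 1, -0.12, 0, -0.75, 0, 1, -0.2, 0, -0.99, 0, 1, -0.31, 0, -1.23, 0, 1, -0.43, 0, -1.45, 0, 1, -0.56, 0, -1.65, 0, 1, -0.7, 0, -1.84, 0, 1, -0.87, 0, -2.03, 0, 1, -1.04, 0, -2.18, 0, 1, -1.04, 0, -2.18, 0, 1, -1.04, 0, -2.18, 0])

```text
time_s: 34.75
tcp_pos: [0.5252, -0.2846, 0.3085]
orientation: [-0.004, 1.0, -0.002, -0.001]
force: [-4.1, -1.6, 3.7]
finger_gap: 0.0256
```

Run:
```python
from h import *
im=snap('wrist','w24'); im=snap('side','s24')
cv2.imwrite('pics/cs24.png',cv2.resize(im[120:280,260:460],None,fx=4,fy=3.7,interpolation=cv2.INTER_CUBIC)[:,:,::-1])
go(.5246,-.285,.3096,180)
```

```text
t 34.85 tcp [ 0.5248 -0.2846  0.3081] psi -179.58 tilt [-0.003 -0.004 -1.   ] gap 0.0256 F [-4.9 -1.3  4.1]
shift units [ 0.003 -0.009 -0.03 ] turn units 0.07 (alt -59.93 ) j7 1.48
```

View pics/w24.png

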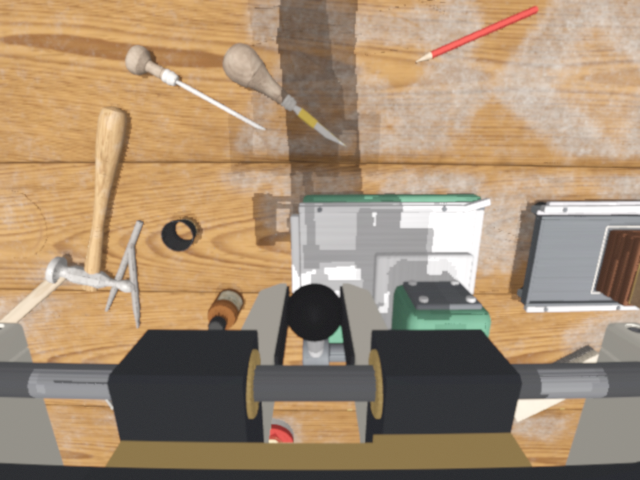

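View pics/cs24.png

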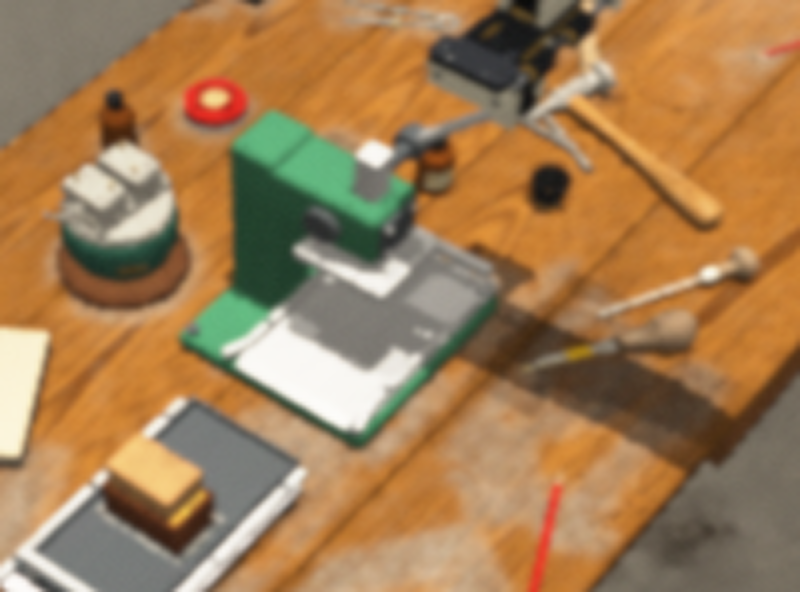

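Emit:
step_arm(moves=[0, 0, 0, 0, 0, -0.4, 0, 0, 0, 0, -0.4, 0, 0, -0.5, 0, -0.4, 0, 0, -1.2, 0, 0.1, 0, 0.5, -1.5, 1.4, 0.1, 0, 1.3, -1.5, 2.8, 0.1, 0, 2.2, -1.5, 4.2, 0.1, 0, 3.1, -1.5, 5.6, 0.1, -0.3, 4.0, -1.5, 7, 0.1, -0.6, 4.9, -1.5, 8.4, 0.1, -0.9, 5.8, -1.5, 9.8, 0.1, -1.2, 6.7, -1.4, 11.2, 0.1, -1.3, 7.6, -1.0, 12.6, 0.1, -1.3, 8.5, -0.5, 14, 0.1, -1.3, 9.4, 0, 15, 0.1, -1.3, 10.3, 0.5, 15, 0.1, -1.3, 11.1, 1.0, 15, 0.1, -1.3, 11.3, 1.5, 15, 0.1, -1.3, 11.3, 1.5, 15, 0.1, -1.3, 11.3, 1.5, 15])

```text
time_s: 36.85
tcp_pos: [0.5853, 0.2807, 0.2305]
orientation: [0.704, 0.71, -0.003, 0.0]
force: [0.9, -0.4, -0.3]
finger_gap: 0.0418
```

Run:
```python
from h import *
im=snap('wrist','w25'); im=snap('side','s25'); t=snap('top','t25')
cv2.imwrite('pics/cs25.png',cv2.resize(im[120:320,240:440],None,fx=3.8,fy=3,interpolation=cv2.INTER_CUBIC)[:,:,::-1])
go(.590,.28,.072,90.5)
```

```text
t 37.0 tcp [0.5864 0.2795 0.2322] psi 90.3 tilt [-0.001 -0.003 -1.   ] gap 0.0417 F [-0.2  0.3  0.2]
shift units [0.02  0.074 3.204] turn units -0.03 (alt 59.97 ) j7 -0.91
```

View pics/w25.png

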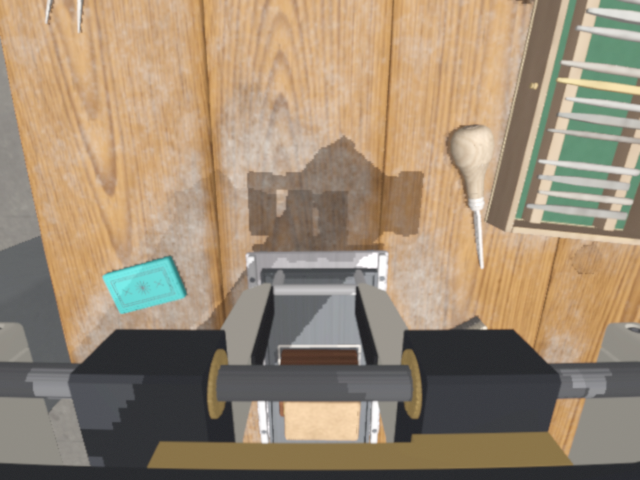

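View pics/cs25.png

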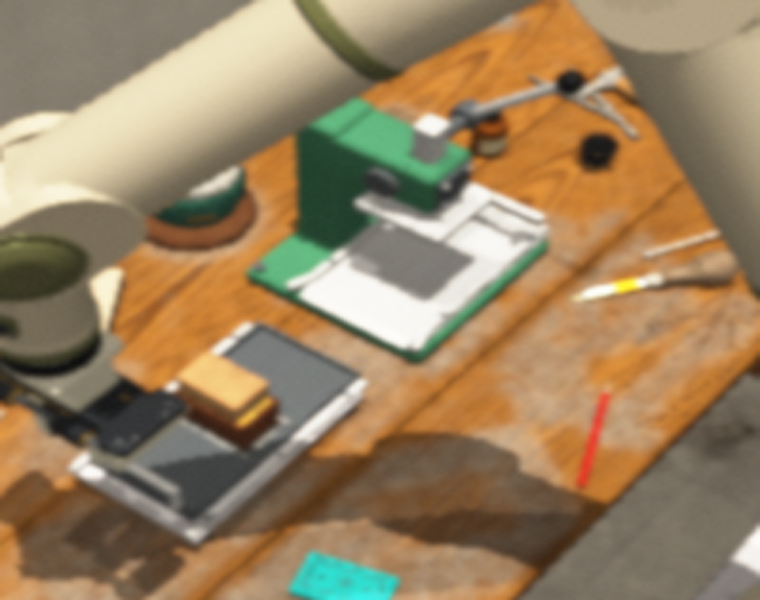

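Run:
```python
from h import *
m=viewer.camera_model('wrist')
for p in [(273,290),(314,290),(355,290),(314,285)]: print(atz(m,p,.078).round(4))
```

```text
[0.5489 0.2227 0.078 ]
[0.587  0.2229 0.078 ]
[0.625  0.2231 0.078 ]
[0.5869 0.2279 0.078 ]
```

Emit:
step_arm(moves=[0.1, 0.1, 0.07, 0.6, 0, 0.1, 0.1, 0.07, 1.2, 0, 0.1, 0.1, 0.07, 1.8, 0, 0.1, 0.1, 0.07, 2.4, 0, 0.1, 0.1, 0.07, 2.9, 0, 0.1, 0.1, 0.07, 3.15, 0, 0.1, 0.1, 0.07, 3.2, 0, 0.1, 0.1, 0.07, 3.2, 0, 0.1, 0.1, 0.07, 3.2, 0])

```text
time_s: 37.9
tcp_pos: [0.5906, 0.2843, 0.0737]
orientation: [0.705, 0.709, -0.0, 0.001]
force: [-0.2, 0.4, 0.3]
finger_gap: 0.0416
```

Run:
```python
from h import *
snap('wrist','w26')
go(.590,.2375,.072,90.5)
```

```text
t 37.95 tcp [0.5905 0.2843 0.0736] psi 90.28 tilt [ 0.001 -0.002 -1.   ] gap 0.0418 F [0.1 0.3 0.3]
shift units [-0.936 -0.015  0.035] turn units -0.04 (alt 59.96 ) j7 -1.05
```

View pics/w26.png

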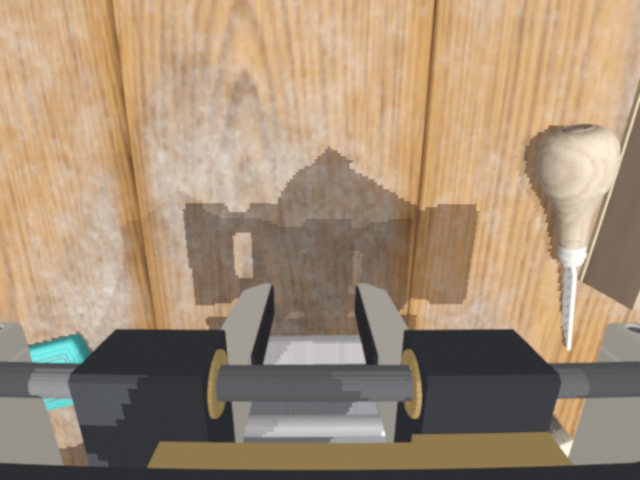

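Emit:
step_arm(moves=[0.1, -0.3, 0, 0, 0, 0.1, -0.6, 0, 0, 0, 0.1, -0.78, 0, 0, 0, 0.1, -0.88, 0, 0, 0, 0.1, -0.96, 0, 0, 0, 0.1, -1.05, 0, 0, 0, 0.1, -1.15, 0, 0, 0, 0.1, -1.27, 0, 0, 0, 0.1, -1.4, 0, 0, 0, 0.1, -1.55, 0, 0, 0, 0.1, -1.7, 0, 0, 0, 0.1, -1.85, 0, 0, 0, 0.1, -2.0, 0.01, 0, 0, 0.1, -2.15, 0.01, 0, 0, 0.1, -2.3, 0.01, 0, 0, 0.1, -2.45, 0.02, 0, 0, 0.1, -2.6, 0.02, 0, 0, 0.1, -2.7, 0.02, 0, 0, 0.1, -2.75, 0.02, 0, 0, 0.1, -2.75, 0.02, 0, 0])

```text
time_s: 39.95
tcp_pos: [0.5923, 0.146, 0.074]
orientation: [0.706, 0.709, -0.001, 0.001]
force: [0.2, 0.4, -0.0]
finger_gap: 0.0419
```

Run:
```python
from h import *
snap('wrist','w27'); im=snap('side','s27'); t=snap('top','t27')
cv2.imwrite('pics/cs27.png',cv2.resize(im[120:320,240:440],None,fx=3.8,fy=3,interpolation=cv2.INTER_CUBIC)[:,:,::-1])
go(.594,-.0515,.0735,90.5)
```

```text
t 40.1 tcp [0.592  0.1461 0.0738] psi 90.27 tilt [ 0.001 -0.004 -1.   ] gap 0.0419 F [ 0.3  0.6 -0.3]
shift units [-3.953  0.021  0.021] turn units -0.04 (alt 59.96 ) j7 -0.91
```

View pics/w27.png

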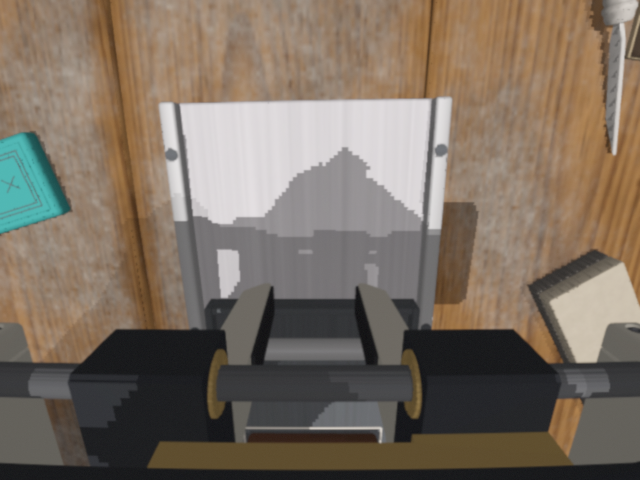

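View pics/cs27.png

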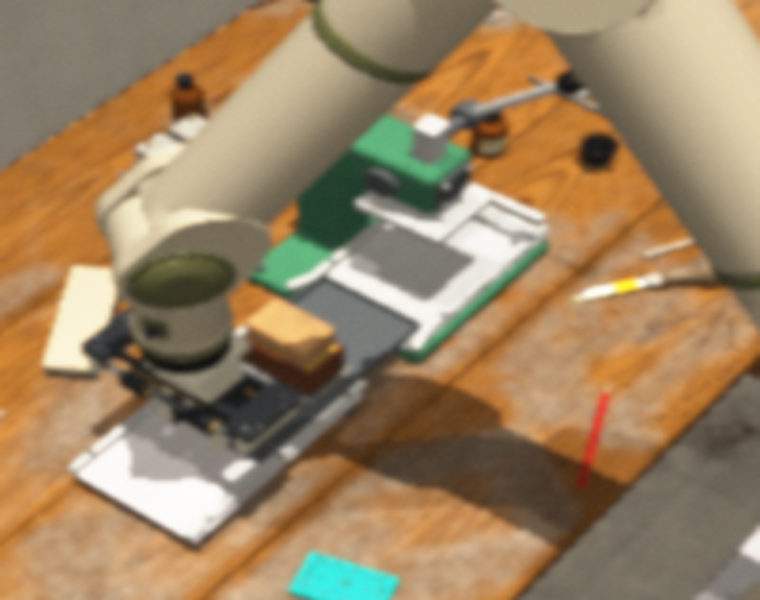

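Emit:
step_arm(moves=[0.1, -0.07, 0, 0, 0, 0.1, -0.18, 0, 0, 0, 0.1, -0.32, 0, 0, 0, 0.1, -0.48, 0, 0, 0, 0.1, -0.66, 0, 0, 0, 0.1, -0.84, 0, 0, 0, 0.1, -1.02, 0.01, 0, 0, 0.1, -1.2, 0.01, 0, 0, 0.1, -1.38, 0.01, 0, 0, 0.1, -1.56, 0.01, 0, 0, 0.1, -1.74, 0.01, 0, 0, 0.1, -1.92, 0.01, 0, 0, 0.1, -2.1, 0.02, 0, 0, 0.1, -2.28, 0.02, 0, 0, 0.1, -2.46, 0.02, 0, 0, 0.1, -2.64, 0.02, 0, 0, 0.1, -2.8, 0.02, 0, 0, 0.1, -2.92, 0.02, 0, 0, 0.1, -3.0, 0.02, 0, 0, 0.1, -3.0, 0.02, 0, 0])

```text
time_s: 42.1
tcp_pos: [0.5937, -0.0049, 0.0744]
orientation: [0.706, 0.708, -0.001, 0.002]
force: [-0.1, -0.1, -0.4]
finger_gap: 0.0419
```

Run:
```python
from h import *
snap('wrist','w28'); im=snap('side','s28'); t=snap('top','t28')
cv2.imwrite('pics/cs28.png',cv2.resize(im[120:320,240:440],None,fx=3.8,fy=3,interpolation=cv2.INTER_CUBIC)[:,:,::-1])
go(.594,-.0515,.0735,90.5)
```

```text
t 42.25 tcp [ 0.5937 -0.0041  0.0744] psi 90.26 tilt [ 0.001 -0.004 -1.   ] gap 0.0418 F [-0.2 -0.6 -0.4]
shift units [-0.947  0.001  0.023] turn units -0.04 (alt 59.96 ) j7 -0.69
```

View pics/cs28.png

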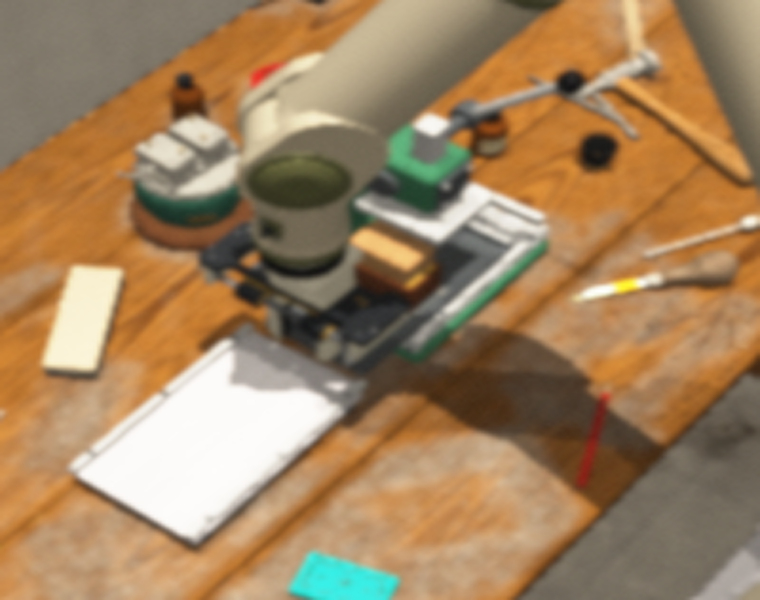

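Emit:
step_arm(moves=[0.1, -0.07, 0, 0, 0, 0.1, -0.17, 0, 0, 0, 0.1, -0.28, 0, 0, 0, 0.1, -0.39, 0, 0, 0, 0.1, -0.5, 0, 0, 0, 0.1, -0.6, 0, 0, 0, 0.1, -0.68, 0, 0, 0, 0.1, -0.75, 0, 0, 0, 0.1, -0.8, 0, 0, 0, 0.1, -0.84, 0, 0, 0, 0.1, -0.84, 0, 0, 0])

```text
time_s: 43.35
tcp_pos: [0.5939, -0.0466, 0.0746]
orientation: [0.706, 0.709, -0.002, 0.002]
force: [-0.7, 1.1, 0.1]
finger_gap: 0.0422
```

Emit:
step_arm(moves=[0.1, -0.04, 0, 0, 0, 0.1, -0.08, 0, 0, 0, 0.1, -0.12, 0, 0, 0, 0.1, -0.15, 0, 0, 0, 0.1, -0.15, 0, 0, 0])

```text
time_s: 43.85
tcp_pos: [0.5938, -0.0531, 0.0746]
orientation: [0.705, 0.709, -0.001, 0.001]
force: [-0.5, 6.2, -1.1]
finger_gap: 0.0421
```

Run:
```python
from h import *
snap('wrist','w29'); im=snap('side','s29'); t=snap('top','t29')
cv2.imwrite('pics/cs29.png',cv2.resize(im[120:320,240:440],None,fx=3.8,fy=3,interpolation=cv2.INTER_CUBIC)[:,:,::-1])
go(.594,-.0515,.0735,90.5)
```

```text
t 44.0 tcp [ 0.5937 -0.053   0.0746] psi 90.29 tilt [ 0.    -0.003 -1.   ] gap 0.0416 F [-1.   5.2 -0.9]
shift units [0.031 0.006 0.022] turn units -0.03 (alt 59.97 ) j7 -0.61
```

View pics/cs29.png

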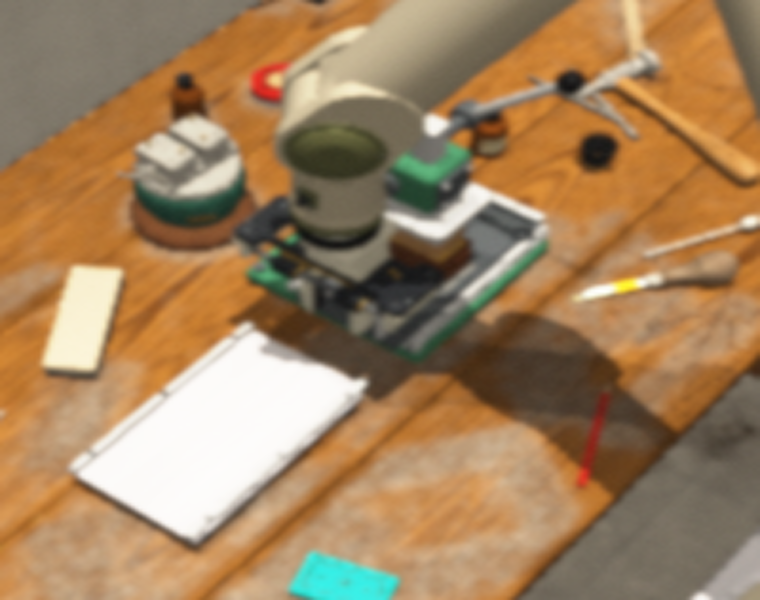

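View pics/w29.png

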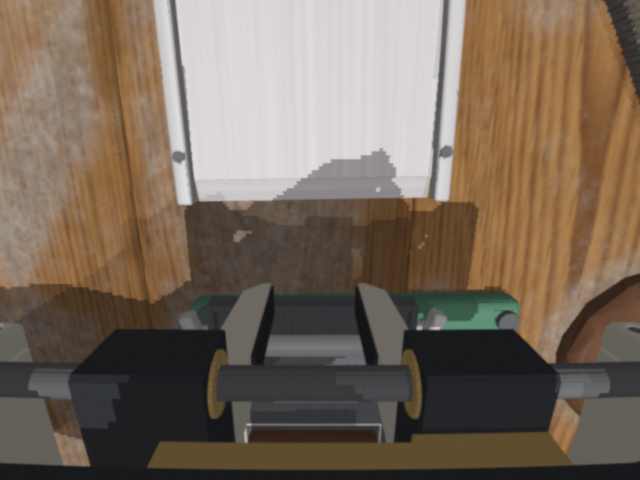

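Emit:
step_arm(moves=[0.1, -0.05, 0, 0, 0, 0.1, -0.1, 0, 0, 0, 0.1, -0.15, 0, 0, 0, 0.1, -0.15, 0, 0, 0])

```text
time_s: 44.4
tcp_pos: [0.593, -0.0536, 0.0748]
orientation: [0.704, 0.711, 0.002, -0.002]
force: [-5.3, 22.1, 0.6]
finger_gap: 0.042
```

Emit:
step_arm(moves=[0.1, 0.5, 0, 0, 0, 0.1, 1.0, 0, -0.3, 0, 0.1, 1.2, 0, -1.0, 0, 0.1, 1.2, 0, -1.9, 0, 0.1, 1.2, 0, -2.8, 0, 0.1, 1.2, 0, -3.7, 0, 0.1, 1.2, 0, -4.6, -1.4, -0.3, 1.2, -0.3, -5.5, -2.8, -0.3, 0.6, -0.6, -6.4, -4.2, -0.3, -0.2, -0.9, -6.9, -5.6, -0.3, -1.0, -1.2, -6.9, -7, -0.3, -1.8, -1.36, -6.9, -8.4, -0.3, -2.6, -1.36, -6.9, -9.8, -0.3, -3.4, -1.36, -6.9, -11.2, -0.3, -4.2, -1.36, -6.9, -12.6, -0.3, -4.6, -1.36, -6.9, -14, -0.3, -4.63, -1.36, -6.9, -15, -0.3, -4.63, -1.36, -6.9, -15, -0.3, -4.63, -1.36, -6.9, -15])

```text
time_s: 46.3
tcp_pos: [0.5268, -0.2875, 0.4185]
orientation: [-0.003, 1.0, 0.003, -0.0]
force: [0.0, 0.5, -0.2]
finger_gap: 0.0604
```

Run:
```python
from h import *
snap('wrist','w30'); im=snap('side','s30'); t=snap('top','t30')
cv2.imwrite('pics/cs30.png',cv2.resize(im[120:320,240:440],None,fx=3.8,fy=3,interpolation=cv2.INTER_CUBIC)[:,:,::-1])
go(.525,-.2846,.309,180.4)
```

```text
t 46.45 tcp [ 0.5272 -0.2868  0.4189] psi -179.49 tilt [ 0.     0.004 -1.   ] gap 0.0602 F [0.8 0.2 0.5]
shift units [0.044 0.035 2.198] turn units 0.02 (alt -59.98 ) j7 1.52
```

View pics/cs30.png

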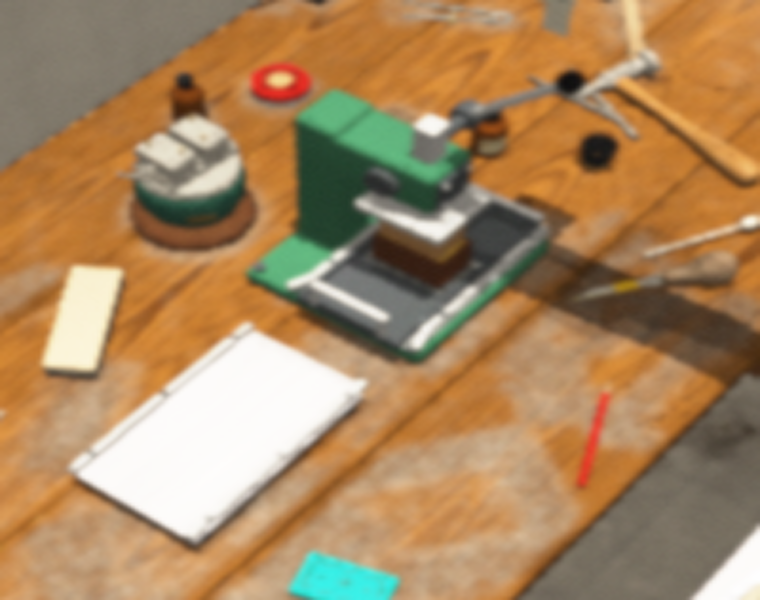

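View pics/w30.png

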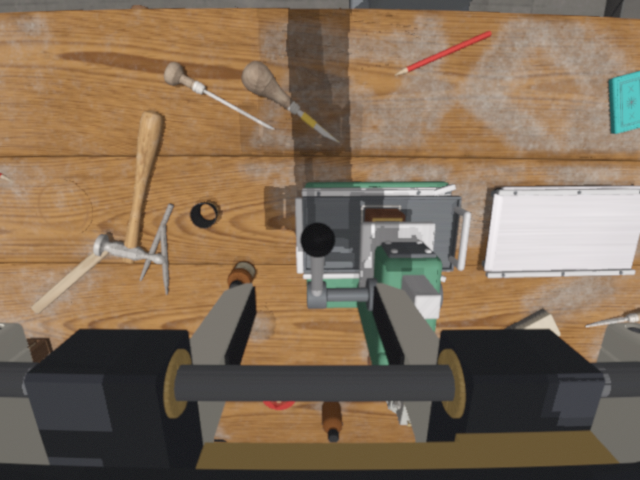

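Emit:
step_arm(moves=[-0.3, 0.04, 0.035, 0.6, 0, -0.3, 0.04, 0.035, 1.2, 0, -0.3, 0.04, 0.035, 1.7, 0, -0.3, 0.04, 0.035, 2.1, 0, -0.3, 0.04, 0.035, 2.2, 0, -0.3, 0.04, 0.035, 2.2, 0, 0.3, 0.04, 0.035, 2.2, 0, 1, 0.04, 0.035, 2.2, 0, 1, 0.04, 0.035, 2.2, 0, 1, 0.04, 0.035, 2.2, 0, 1, 0.04, 0.035, 2.2, 0])

```text
time_s: 47.55
tcp_pos: [0.5252, -0.2846, 0.3092]
orientation: [-0.004, 1.0, 0.002, 0.0]
force: [-0.7, 1.2, 1.0]
finger_gap: 0.0255
```

Run:
```python
from h import *
go(.525,-.2846,.309,180.4)
import numpy as np
s=status.get_state()
for a in np.arange(.05,.66,.05):
    print(round(a,2), np.round([(.15*(np.cos(.87-a)-np.cos(.87)))/.05, .15*(np.sin(.87)-np.sin(.87-a))/.05],3))
```

```text
t 47.55 tcp [ 0.5252 -0.2846  0.3092] psi -179.5 tilt [ 0.     0.004 -1.   ] gap 0.0255 F [-0.7  1.2  1. ]
shift units [0.004 0.001 0.003] turn units 0.02 (alt -59.98 ) j7 1.42
0.05 [0.112 0.1  ]
0.1 [0.219 0.205]
0.15 [0.321 0.315]
0.2 [0.417 0.43 ]
0.25 [0.507 0.55 ]
0.3 [0.591 0.674]
0.35 [0.669 0.802]
0.4 [0.74  0.934]
0.45 [0.805 1.07 ]
0.5 [0.863 1.208]
0.55 [0.913 1.349]
0.6 [0.957 1.493]
0.65 [0.993 1.638]
```

Lead down the arc to a=0.45 (tool +x = world −x, tool +z = down).

Emit:
step_arm(moves=[1, 0.11, 0, 0.1, 0, 1, 0.22, 0, 0.2, 0, 1, 0.32, 0, 0.31, 0, 1, 0.42, 0, 0.43, 0, 1, 0.51, 0, 0.55, 0, 1, 0.59, 0, 0.67, 0, 1, 0.67, 0, 0.8, 0, 1, 0.74, 0, 0.93, 0, 1, 0.78, 0, 1.02, 0, 1, 0.81, 0, 1.07, 0, 1, 0.81, 0, 1.07, 0])

```text
time_s: 48.65
tcp_pos: [0.4843, -0.2851, 0.255]
orientation: [-0.004, 1.0, 0.002, -0.0]
force: [0.9, -4.1, -7.9]
finger_gap: 0.0252
```

Emit:
step_arm(moves=[1, 0.03, 0, 0.07, 0, 1, 0.06, 0, 0.14, 0, 1, 0.06, 0, 0.14, 0])

```text
time_s: 48.95
tcp_pos: [0.4819, -0.2852, 0.2487]
orientation: [-0.004, 1.0, 0.002, 0.001]
force: [0.1, -3.1, 6.2]
finger_gap: 0.0253
```

Run:
```python
from h import *
go(.525,-.2846,.309,180.4)
im=snap('side','s31')
cv2.imwrite('pics/cs31.png',cv2.resize(im[120:320,240:440],None,fx=3.8,fy=3,interpolation=cv2.INTER_CUBIC)[:,:,::-1])
```

```text
t 48.95 tcp [ 0.4819 -0.2852  0.2487] psi -179.51 tilt [ 0.001  0.003 -1.   ] gap 0.0253 F [ 0.1 -3.1  6.2]
shift units [-0.863  0.008 -1.205] turn units 0.01 (alt -59.99 ) j7 1.37
```

View pics/cs31.png

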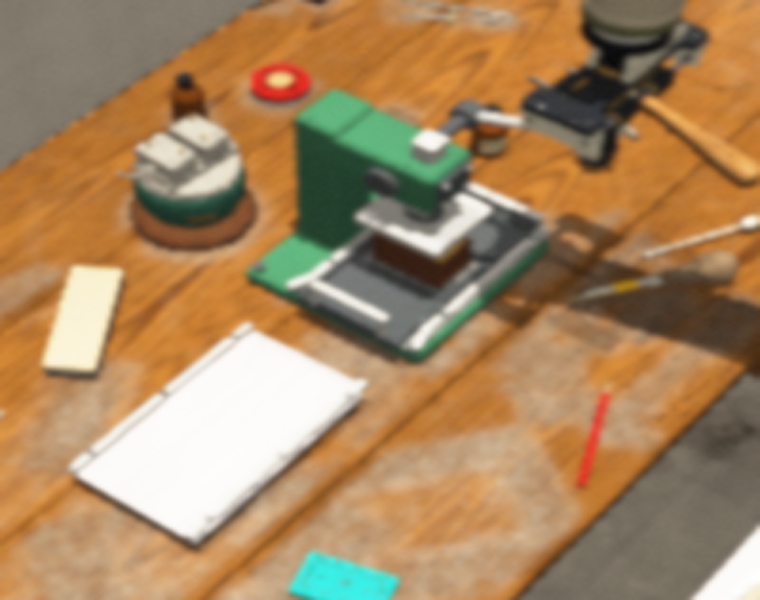

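Emit:
step_arm(moves=[1, 0.02, 0, 0.06, 0, 1, 0.03, 0, 0.1, 0, 1, 0.04, 0, 0.14, 0, 1, 0.04, 0, 0.14, 0])

```text
time_s: 49.4
tcp_pos: [0.4825, -0.2852, 0.2451]
orientation: [-0.004, 1.0, -0.0, 0.003]
force: [-1.9, -2.5, 27.2]
finger_gap: 0.0257
```

Emit:
step_arm(moves=[1, 0.0, 0, 0.07, 0, 1, 0.0, 0, 0.14, 0, 1, 0.0, 0, 0.17, 0, 1, 0.0, 0, 0.17, 0])

```text
time_s: 49.8
tcp_pos: [0.4846, -0.2852, 0.2399]
orientation: [-0.004, 1.0, -0.002, 0.005]
force: [-3.6, -3.5, 29.3]
finger_gap: 0.0255
```

Run:
```python
from h import *
snap('wrist','w32'); im=snap('side','s32')
cv2.imwrite('pics/cs32.png',cv2.resize(im[120:320,240:440],None,fx=3.8,fy=3,interpolation=cv2.INTER_CUBIC)[:,:,::-1])
go(.525,-.2846,.309,180.4)
```

```text
t 49.9 tcp [ 0.4846 -0.2852  0.2399] psi -179.5 tilt [ 0.011 -0.003 -1.   ] gap 0.0256 F [-3.9 -3.9 28.7]
shift units [-0.822  0.    -1.374] turn units 0.02 (alt -59.98 ) j7 1.36
```

View pics/w32.png

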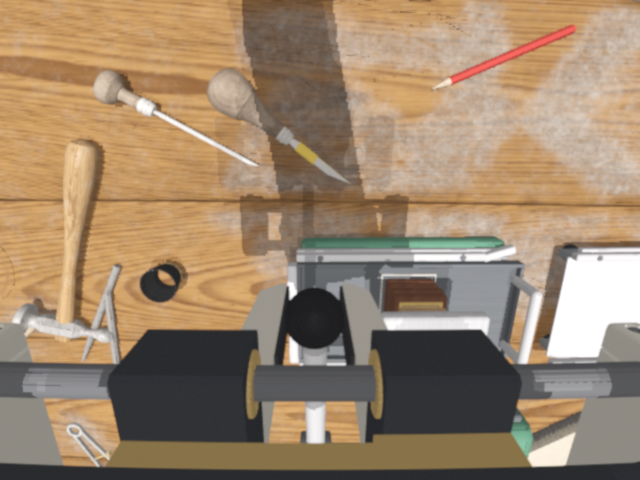

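View pics/cs32.png

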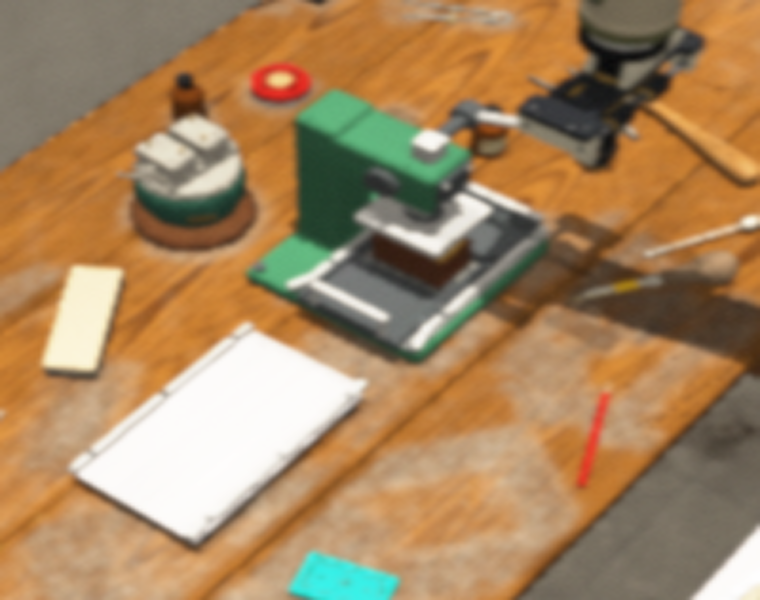

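Emit:
step_arm(moves=[0.5, 0, 0, 0, 0, 0, 0, 0, -0.2, 0, -0.2, 0.05, 0, -0.7, 0, -0.2, 0.07, 0, -1.4, 0, 1, 0.07, 0, -1.4, 0, 1, 0.07, 0, -1.4, 0, 1, 0.07, 0, -1.4, 0, 1, 0.07, 0, -1.4, 0, 1, 0.07, 0, -1.1, 0, 1, 0.07, 0, -0.95, 0])

```text
time_s: 50.9
tcp_pos: [0.4799, -0.285, 0.2853]
orientation: [-0.004, 1.0, -0.001, 0.004]
force: [-0.5, 0.2, -1.6]
finger_gap: 0.0057
```

Run:
```python
from h import *
snap('wrist','w33')
go(.481,-.2852,.28,180.4)
```

```text
t 50.95 tcp [ 0.4795 -0.2849  0.2844] psi -179.48 tilt [ 0.008 -0.002 -1.   ] gap 0.0023 F [-1.2 -0.2 -0.8]
shift units [-0.03  -0.006  0.089] turn units 0.02 (alt -59.98 ) j7 1.42
```

View pics/w33.png

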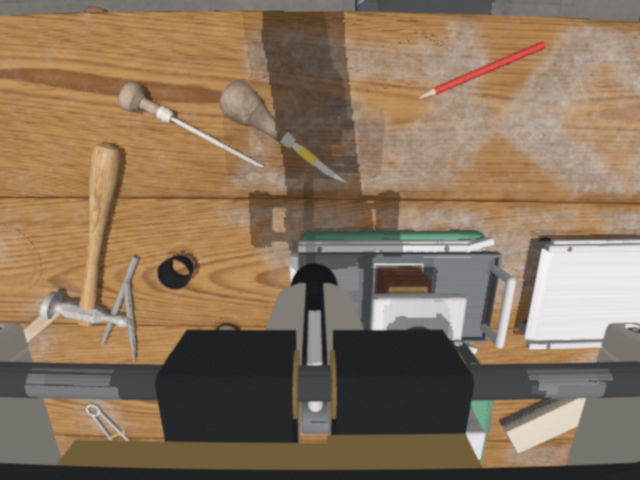

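Run:
```python
from h import *
m=viewer.camera_model('wrist')
for X in [(.482,-.285,.247),(.4685,-.285,.247),(.482,-.285,.243)]: print(proj(m,X))
print(proj(m,status.get_state()['tcp_pos']), proj(m,np.array(status.get_state()['tcp_pos'])-[0,0,.019]))
```

```text
[313.56680669 288.97524132]
[313.77366472 266.71606485]
[313.59223392 286.0192288 ]
[313.50982781 318.43820347] [313.65087462 299.76673979]
```

Emit:
step_arm(moves=[1, -0.02, 0, 0.06, 0, 1, -0.02, 0, 0.12, 0, 1, -0.02, 0, 0.16, 0, 1, -0.02, 0, 0.2, 0, 1, -0.02, 0, 0.2, 0])

```text
time_s: 51.45
tcp_pos: [0.4805, -0.2847, 0.2788]
orientation: [-0.004, 1.0, -0.003, 0.003]
force: [-19.6, 1.9, 52.6]
finger_gap: 0.0005
```

Emit:
step_arm(moves=[1, 0, 0, -0.3, 0, 1, 0, 0, -1.0, 0, 1, 0.2, 0, -1.8, 0, 0, 0.5, 0, -2.6, 0, -1, 0.5, 0, -2.6, 0, -1, 0.5, 0, -2.6, 0])

```text
time_s: 52.05
tcp_pos: [0.4546, -0.2844, 0.4089]
orientation: [-0.004, 1.0, -0.004, 0.004]
force: [-0.7, 1.4, -0.5]
finger_gap: 0.0203
```

Run:
```python
from h import *
w=snap('wrist','w34'); im=snap('side','s34'); t=snap('top','t34')
cv2.imwrite('pics/cs34.png',cv2.resize(im[120:320,240:440],None,fx=3.8,fy=3,interpolation=cv2.INTER_CUBIC)[:,:,::-1])
go(.481,-.2852,.28,180.4)
```

```text
t 52.2 tcp [ 0.4543 -0.2841  0.4073] psi -179.51 tilt [ 0.005 -0.005 -1.   ] gap 0.0319 F [ 0.   1.3 -0.4]
shift units [-0.521 -0.012  2.549] turn units 0.02 (alt -59.98 ) j7 1.58
```

View pics/w34.png

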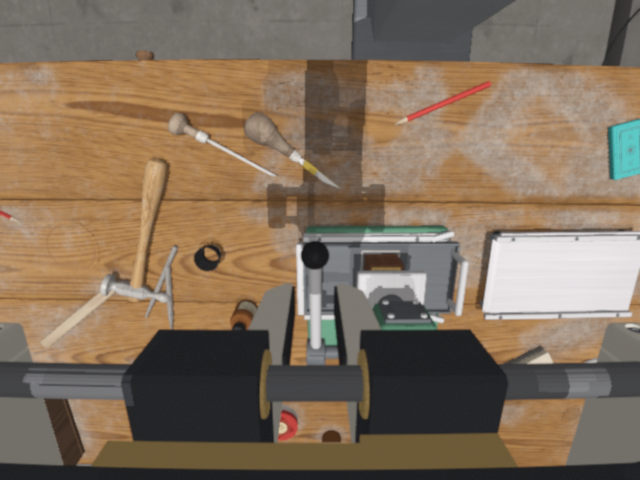

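View pics/cs34.png

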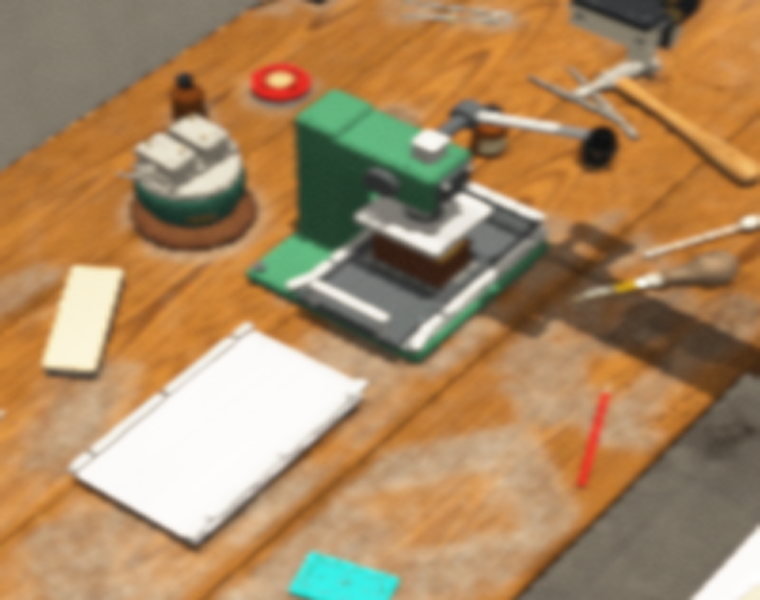

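View pics/t34.png

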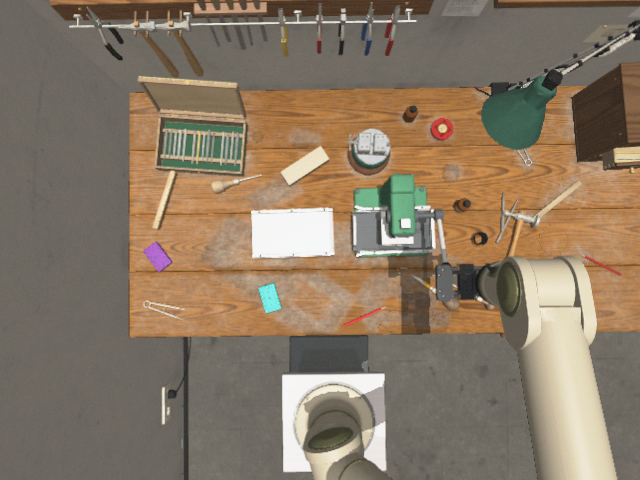

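Run:
```python
from h import *
m=viewer.camera_model('wrist')
for a in (.4,.45,.5,.52,.55,.6): print(a,proj(m,(.6213-.15*np.cos(.87-a),-.285,.195+.15*np.sin(.87-a))).round(1),proj('side',(.6213-.15*np.cos(.87-a),-.285,.195+.15*np.sin(.87-a))).round(1))
im=cv2.imread('pics/w34.png'); cv2.imwrite('pics/c34.png',cv2.resize(im[215:345,280:480],None,fx=4,fy=4,interpolation=cv2.INTER_CUBIC))
im=cv2.imread('pics/s34.png'); cv2.imwrite('pics/c34s.png',cv2.resize(im[140:220,320:420],None,fx=8,fy=7.5,interpolation=cv2.INTER_CUBIC))
```

```text
0.4 [313.4 269.5] [397.2 162. ]
0.45 [313.5 263.4] [397.7 163.8]
0.5 [313.6 257.7] [398.2 165.7]
0.52 [313.6 255.6] [398.4 166.4]
0.55 [313.7 252.6] [398.6 167.4]
0.6 [313.8 248. ] [398.8 169.2]
```

View pics/c34.png

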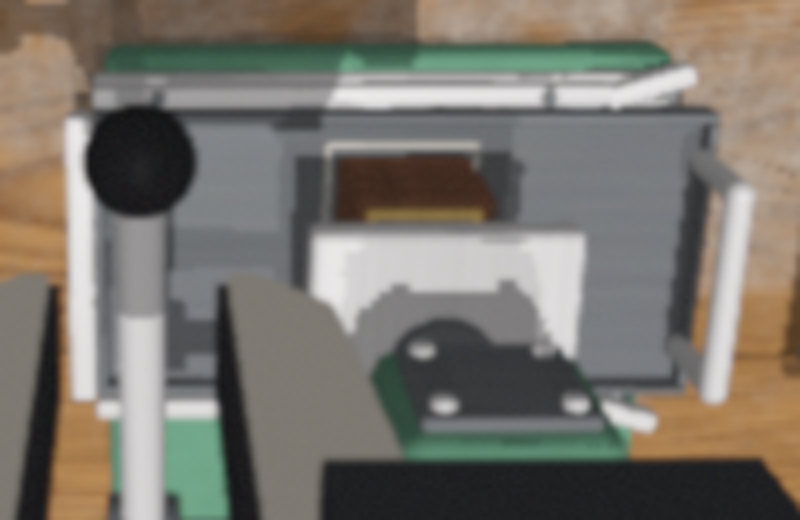

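View pics/c34s.png

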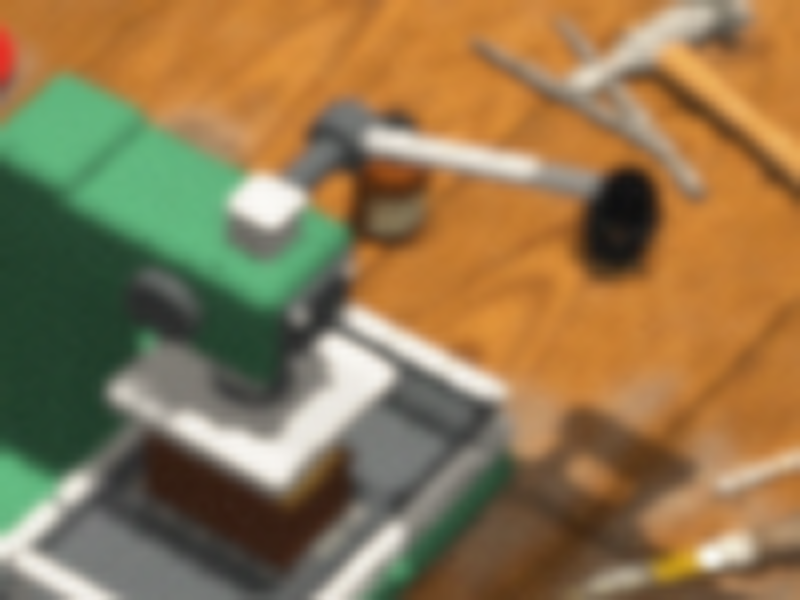

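```bash
python3 -c "
from rig import workorder; print(workorder.sign_off())"
```

```text
the job is handed in; nothing more can be done
None
```

The job is done and handed in at about 52 s: the four plaques and the cork are clamped in the press, with the tray fully home.

**What I did**
- I stacked the four plaques I found face up on the scribed place.
- I laid the cork flat on top, with its long side along the plaques.
- I opened the press, then pushed the tray by its handle across the gap to the stop. The force rose to 22 N with no further travel.
- My grip slipped a few millimetres on the ball at about 29 N. I then pressed the lever down from on top of the ball with closed fingers, at about 52 N, and let go.

**Last checks**
- The lever stayed at about 0.525 rad after release. By the geometry the platen meets the cork at about 0.50, so it is clamped.
- In the last pictures the pile stands square inside the scribe and the tray is on the bed. The look-alikes and the other things look where they were.

**What was not exact**
- The cork sits about 2 mm off the pile's centre along its length, judged from the top camera. A few millimetres of brass show at the front end.
- The cork measured about 45 x 69 mm, not the listed 57 x 77 mm.
- Once the platen was down, the cork was mostly hidden, so I checked its final position only from the side and front.

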